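# Make up the tray for the balance check

### The arm

A 6-joint arm with a two-finger parallel gripper is mounted at the origin on a cart in front of the work surface, level with it; the furniture and walls round the work are solid. World frame = base frame: x ahead of the robot, y to its left, z up, the work surface at z = 0. Lengths are in m, angles in rad, forces in N, time in s.
With the tool pointing down it reaches from about 0.375 to 0.975 m from the base axis. Payload 3.8 kg.
Tool frame: the origin (TCP) lies on the centre line of the jaws, within the pads' length; the fingertips stand 25 mm ahead of it and the grasp point (between the pads) lies 6 mm ahead of it; z points along the fingers, y is the direction in which the jaws open and shut (so a half turn about z gives the same grasp; the last joint's range is limited). The gripper opens to 85 mm and grips with 20 to 120 N. Pads are 22 mm wide; open, the fingers measure 114 mm over their backs; the gripper's body (76 mm by 85 mm) begins 54 mm behind the grasp point. The pads swing forward as they close: fully open they stand 13 mm farther back than shut.
Start: joints at [1.207, 0.264, 1.604, -0, 1.274, -0.037], TCP at [0.217, 0.639, 0.256] pointing down, gripper open.
Joint ranges: [-2.63, 2.63], [-0.94, 2.18], [0.31, 2.57], [-1.31, 4.45], [0, 2.66], [-2.55, 2.55]. Speed limits (rad/s): [2.57, 2.57, 3.14, 3.14, 3.14, 3.14].

### API

Orientations are given as a 3x3 rotation matrix whose columns are the frame's x, y, z axes.
In Python, from workcell import read_state, viewer, finish_job gives the robot as it stands.
- The arm moves only by the tool send_rows, never from a script. Its argument "steps" is a list that holds one entry, the list of rows, each a list of 5 numbers: the finger opening in m, from 0 to 0.0854, then the shift along the tool's x, y, z in m, then the turn about the tool's z in rad. In form: [[[jaw, dx, dy, dz, spin], ...]]. A call has 1 to 5 rows; each row is the pose to reach, as a shift and turn from the pose commanded when the call began, along the tool's axes at that moment; what a row does not reach only later rows make up. A row lasts 1/10 s, in which the tool goes at most 50 mm and 8.59 degrees, less where a joint would pass 70% of its speed; a pose out of reach is approached as far as the arm can. A call with a gripper value outside its range is refused whole. The fingers move at their own pace and stop on an object; "squeeze" is the grip in N (left out, the last holds). Time passes only in rows, so rows that repeat a pose let the fingers close. It gives the time, the measured TCP pose, the force and the opening at its end, in the units of the state.
- read_state(): the state, without advancing time (a new reading comes with each control period).
- viewer.grab_frame(name): name is "scene" or "top"; returns a dict with "img" (480x640x3 uint8, red, green, blue), "fx", "fy", "cx", "cy" (pixels), "view" (4x4, takes a point from world to camera coordinates). Camera axes: x right, y up, looking along -z (the intrinsics and any distortion apply to the point x, -y, -z); pixel columns grow to the right and rows downward; lengths in m; the calibration is good to about 2 mm. A picture is of the moment at which its call begins. There is no depth.
- finish_job(): hands the job in, once; it reports no verdict.
The state is a dict: "clock": time; "joints": joint angles; "qvel": joint speeds; "joint_torque": joint torques, N m; "tool_pos": TCP position; "ee_rot": TCP orientation; "force": force on the tool from outside, world axes, zero at the start; "wrist_torque": the same for the moment, N m; "width": finger opening in m.
Only numpy, scipy, OpenCV 4.12 (cv2) and the standard library are available. Lean on these libraries where they do the work, as an engineer would, in place of code of your own. Each camera call takes 0.05 s, during which the arm holds its last target.

### The job

Make up the tray for the balance check: get every check-weight bar out of the wooden case and lay it flat on the metal tray, no bar on top of another, and lift the small metal kettle off its hook and stand it upright on the tray as well. The bars lie flush in their pockets, so press a bar's near end down into the finger recess until its far end tips up out of the case and stays up, and then take it by that raised end. Leave the roll of tape and the small seed dish behind the tray where they are.

Things in the scene. Friction and masses are not known exactly. Their poses are not given: they have to be found in the camera images.
- weight_case: fixed wooden case, 112 (x) x 248 (y) x 60 mm high on 8 mm feet; origin on the table under its centre, z up; +x points away from the robot (within 0.2 rad). Four pockets, open upward, centred at y = -90, -30, +30, +90 mm, each 47 mm wide, 13 mm webs between; far wall's inner face at x = 48.5 mm. Webs and far wall reach 60 mm above the table; the near wall is a lip 44 mm high, inner face x = -48 mm
- shelf_edge (a point): middle (y = 0) of the straight edge, along the case's y, at x = -2 mm of the case and 40 mm above the table, where the shelf that carries the bars (beyond it, to the far wall) ends and the deep finger recess (nearer, to the lip; its floor 16 mm above the table) begins. The same in all pockets; axes as the case's
- bar_a_center (a point): centre of an aluminium bar 90 (x) x 44 (y) x 20 mm (z), 0.2 kg, or absent. Starts flush in the pocket at y = -90 mm, axes as the case's, -x end over the recess. Pressed on top 30 mm to -x of its middle, about 10 mm down, it tips some 0.6 rad over the shelf edge and stays: the +x end then stands 24 mm above the case and its 44 mm width can be gripped 34 mm to +x of the middle, fingertips just above the case
- bar_b_center (a point): centre of an aluminium bar 90 (x) x 44 (y) x 20 mm (z), 0.2 kg, or absent. Starts flush in the pocket at y = -30 mm, axes as the case's, -x end over the recess. Pressed on top 30 mm to -x of its middle, about 10 mm down, it tips some 0.6 rad over the shelf edge and stays: the +x end then stands 24 mm above the case and its 44 mm width can be gripped 34 mm to +x of the middle, fingertips just above the case
- bar_c_center (a point): centre of an aluminium bar 90 (x) x 44 (y) x 20 mm (z), 0.2 kg, or absent. Starts flush in the pocket at y = 30 mm, axes as the case's, -x end over the recess. Pressed on top 30 mm to -x of its middle, about 10 mm down, it tips some 0.6 rad over the shelf edge and stays: the +x end then stands 24 mm above the case and its 44 mm width can be gripped 34 mm to +x of the middle, fingertips just above the case
- bar_d_center (a point): centre of an aluminium bar 90 (x) x 44 (y) x 20 mm (z), 0.2 kg, or absent. Starts flush in the pocket at y = 90 mm, axes as the case's, -x end over the recess. Pressed on top 30 mm to -x of its middle, about 10 mm down, it tips some 0.6 rad over the shelf edge and stays: the +x end then stands 24 mm above the case and its 44 mm width can be gripped 34 mm to +x of the middle, fingertips just above the case
- tray: loose flat metal tray, 210 (x) x 310 (y) mm, 1.3 kg, rim 14 mm high and 4 mm thick, floor 4 mm thick; origin at the centre of its underside, z up. It may be knocked aside
- tray_floor (a point): centre of the tray's upper floor face, 4 mm above the table; axes as the tray's. The inside measures 202 (x) x 302 (y) mm
- kettle_grip (a point): centre of the black square grip (24 x 24 mm, 36 mm high, sides along x and y) on top of the small metal kettle, 220 g. z is up when it stands. Flat bottom 167 mm below this point; open cup 64 mm across, 60 mm high; rigid wire bail in the y-z plane, 66 mm wide, its top 34 mm below this point. It starts hanging by the bail, bottom 32 mm above the table
- hook_stand: fixed stand: round foot 90 mm across, post 12 mm thick and 169 mm high; origin under the foot's centre. An 8 mm thick hook arm runs from the post's top along the stand's -x to a valley at x = -60 mm (axis 153 mm above the table), then up to a tip at x = -78 mm, top 174 mm above the table. The kettle must rise 25 to 45 mm, then leave along the stand's -x
- tape_roll: roll of tape, 60 mm across, 19 mm high, loose; a bystander; origin under its centre
- dish: clear round seed dish, 60 mm across, 12 mm high, loose; a bystander; origin under its centre
There are look-alikes about, which are no part of the job. There is more than one size of the part that bears kettle_grip; the job needs the largest.

How it is judged:
By the outcome, as a careful person would: the job done as asked, in the order asked, and still so for the second after the job is handed in, with the robot touching nothing.
Of bar_a, bar_b, bar_c, bar_d only 3 to 4 are there at a start; the rules pass over those that are not, and their reading is None.
At some moment in a run one of tray may be knocked a few centimetres aside while the robot is not near it.
Once in a run the grip may slacken for a moment while it holds something.
It also fails if it takes over 210 s, if anything falls off the work surface, if the arm or the gripper's body presses on something with over 40 N, if the wrist force passes 120 N, or if a joint passes its speed limit or range.

## Working session

There is one attempt and no reset: what is moved stays moved. The work goes in short steps, Python scripts to look and compute and a tool call to move; the robot and the scene stay as the last step left them, time stands still between calls to the robot, and variables do not carry over. Pictures are saved under pics/ and viewed, and the job is handed in when it is done.

Besides the shell and the picture viewer there is one more tool, called after "Request:" as name(argument=value, ...), one argument or row to a line, values as JSON. send_rows: Moves the arm, as the interface text tells. Its arguments: {"type":"object","properties":{"steps":{"type":"array","items":{"type":"array","items":{"type":"array","items":{"type":"number"}}}},"squeeze":{"type":"number"}},"required":["steps"]}

```bash
ls; mkdir -p pics
python3 - <<'E'
from workcell import read_state, viewer
import cv2,json
print(read_state())
for n in("scene","top"):
    f=viewer.grab_frame(n); cv2.imwrite(f"pics/{n}0.png",f["img"][:,:,::-1])
    print({k:v for k,v in f.items() if k!="img"})
E
```

```text
pics
{'clock': 0.0, 'joints': array([ 1.20712034e+00,  2.64763488e-01,  1.60536098e+00, -2.19073377e-05,
        1.27370306e+00, -3.69193988e-02]), 'qvel': array([ 4.21244149e-04, -1.01033726e-03, -2.80313016e-05,  1.60091734e-03,
        1.47603049e-03,  1.11038770e-03]), 'joint_torque': array([ 1.49440995e-03, -5.15100861e+01, -3.67330348e+01, -2.48435354e-04,
        1.28308157e-02, -3.76220987e-05]), 'tool_pos': array([0.21643883, 0.63865117, 0.25496203]), 'ee_rot': array([[-9.47090414e-01,  3.20965960e-01, -7.75394255e-04],
       [ 3.20966890e-01,  9.47088096e-01, -2.09615429e-03],
       [ 6.15724947e-05, -2.23412352e-03, -9.99997502e-01]]), 'force': array([-0.20454909, -0.06010589,  0.26130549]), 'wrist_torque': array([-0.00215448,  0.01093311,  0.00451449]), 'width': 0.08514178525025551}
{'fx': 519.0276551320525, 'fy': 519.0276551320525, 'cx': 312.74737354289203, 'cy': 241.64722246215248, 'view': array([[ 0.46321235, -0.88606303, -0.01807309, -0.29777568],
       [ 0.67991072,  0.34221246,  0.6485461 , -0.50780153],
       [-0.56846788, -0.31270265,  0.76096079, -0.88283005],
       [ 0.        ,  0.        ,  0.        ,  1.        ]])}
{'fx': 477.8774758408383, 'fy': 477.8774758408383, 'cx': 319.2831395363435, 'cy': 242.13551545037294, 'view': array([[ 0.01603514, -0.99972263,  0.01724926, -0.03062143],
       [ 0.99170949,  0.01810165,  0.12721876, -0.63461636],
       [-0.12749571,  0.01506629,  0.99172468, -1.18454041],
       [ 0.        ,  0.        ,  0.        ,  1.        ]])}
```

View pics/scene0.png

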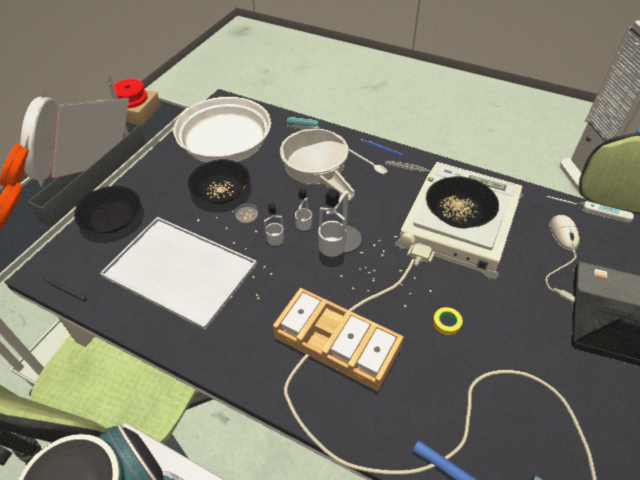

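View pics/top0.png

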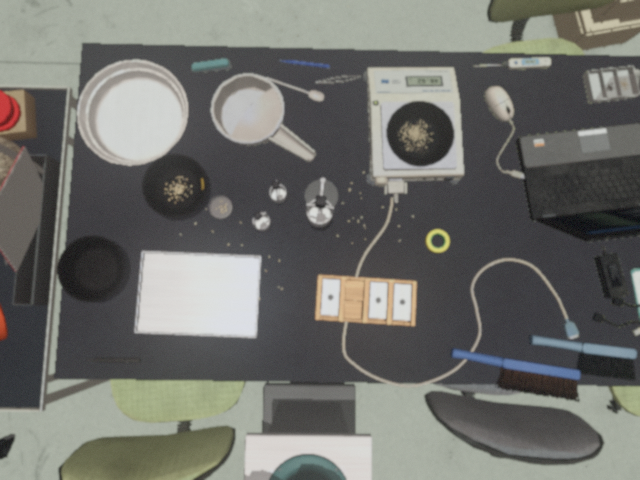

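The case holds three bars: the pocket second from the left (c) is empty. The tray is on the left around top px (198,294), and the large kettle hangs at top px (320,210) with two smaller look-alikes beside it. Next I'll measure these.

```bash
cat > h.py <<'E'
import numpy as np,cv2
from workcell import read_state, viewer
def grab(n): return viewer.grab_frame(n)
def ray(f,u,v):
    V=np.array(f["view"]);R=V[:3,:3];t=V[:3,3]
    d=np.array([(u-f["cx"])/f["fx"],-(v-f["cy"])/f["fy"],-1.]);return -R.T@t,R.T@d
def px2(f,u,v,z):
    c,d=ray(f,u,v);return c+d*(z-c[2])/d[2]
def proj(f,p):
    V=np.array(f["view"]);q=V[:3,:3]@np.array(p)+V[:3,3]
    return np.array([f["cx"]+f["fx"]*q[0]/-q[2],f["cy"]+f["fy"]*q[1]/q[2]])
def crop(f,name,x0,y0,x1,y1,s,draw=()):
    im=f["img"][:,:,::-1].copy()
    im=cv2.resize(im[y0:y1,x0:x1],None,fx=s,fy=s,interpolation=cv2.INTER_CUBIC)
    for p,col in draw:
        u,v=proj(f,p); cv2.drawMarker(im,(int((u-x0+.5)*s),int((v-y0+.5)*s)),col,cv2.MARKER_CROSS,8,1)
    cv2.imwrite("pics/"+name,im)
E
python3 - <<'E'
from h import *
t=grab("top");s=grab("scene")
crop(t,"t_case.png",300,260,440,340,5)
crop(s,"s_case.png",265,280,415,395,5)
crop(t,"t_tray.png",120,240,280,350,5)
crop(t,"t_ket.png",200,170,350,240,5)
crop(s,"s_ket.png",230,180,370,260,5)
print(px2(t,367,301,.06),px2(t,198,294,0),px2(t,320,200,.2))
E
```

```text
[ 0.48707454 -0.14056421  0.06      ] [0.49846604 0.2930924  0.        ] [ 0.71034019 -0.01740163  0.2       ]
```

View pics/t_case.png

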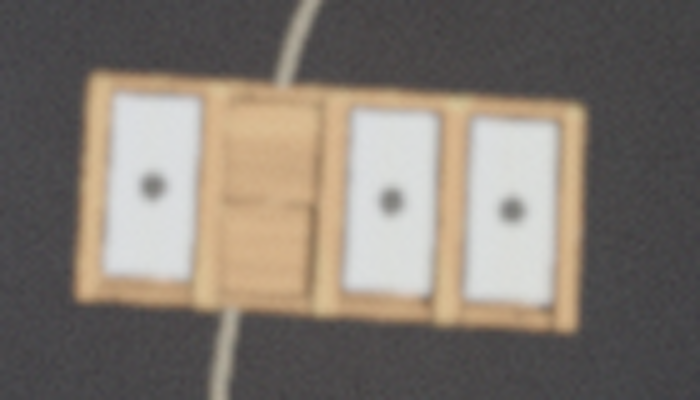

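View pics/s_case.png

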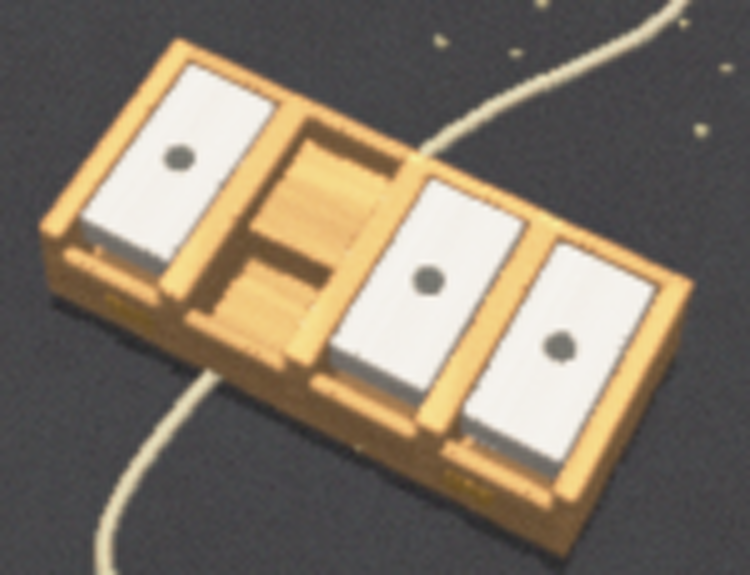

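View pics/t_tray.png

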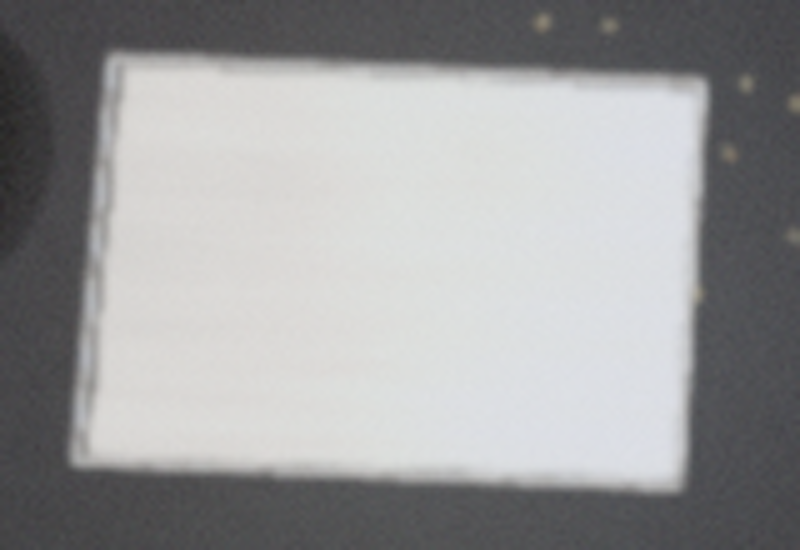

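View pics/t_ket.png

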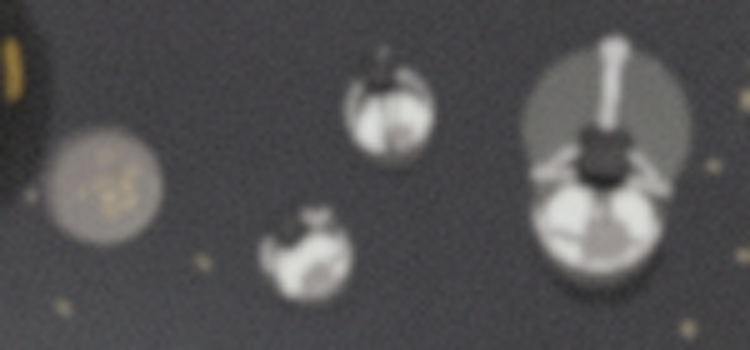

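View pics/s_ket.png

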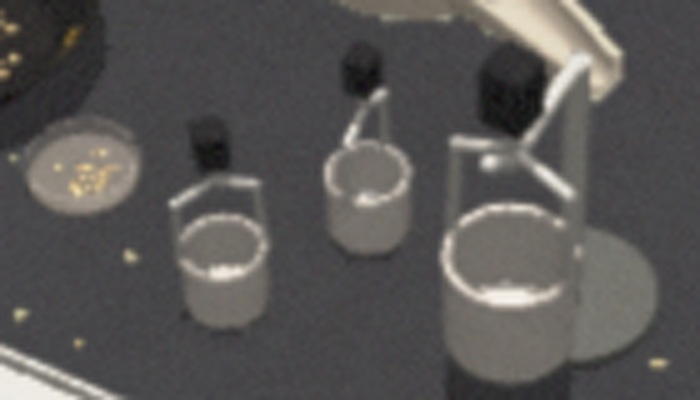

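Run:
```python
from h import *
from scipy.optimize import least_squares
t=grab("top");s=grab("scene")
def T(x0,y0,X,Y,k=5): return x0+(X+.5)/k-.5,y0+(Y+.5)/k-.5
obs=[]
L={'d':(0,.09,.06),'b':(0,-.03,.06),'a':(0,-.09,.06),'fl':(.056,.124,.06),'fr':(.056,-.124,.06),'nr':(-.056,-.124,.06),'nl':(-.056,.124,.06)}
tc={'fl':(90,72),'fr':(586,102),'nr':(576,332),'nl':(77,300)}
sc={'fl':(180,38),'fr':(692,280),'nr':(570,503),'nl':(42,228)}
td={'d':(152,186),'b':(391,201),'a':(512,209)}
sd={'d':(179,157),'b':(428,281),'a':(559,346)}
for k in td:
    for f,(x,y,c) in ((t,(300,260,td)),(s,(265,280,sd))):
        print(k,px2(f,*T(x,y,*c[k]),.06))
def res(p,which=0):
    r=[]
    for f,(x,y,c) in ((t,(300,260,tc)),(s,(265,280,sc))):
        for k in c:
            lx,ly,z=L[k];w=(p[0]+lx*np.cos(p[2])-ly*np.sin(p[2]),p[1]+lx*np.sin(p[2])+ly*np.cos(p[2]),z)
            r+=list(proj(f,w)-T(x,y,*c[k]))
    return np.array(r)
q=least_squares(res,[.487,-.14,0]);print(q.x,q.fun.round(1))
# tray
c=[(108,53),(708,78),(685,490),(70,465)];lc=[(.105,.155),(.105,-.155),(-.105,-.155),(-.105,.155)]
def rt(p):
    r=[]
    for (lx,ly),C in zip(lc,c):
        w=(p[0]+lx*np.cos(p[2])-ly*np.sin(p[2]),p[1]+lx*np.sin(p[2])+ly*np.cos(p[2]),.014)
        r+=list(proj(t,w)-T(120,240,*C))
    return np.array(r)
q=least_squares(rt,[.5,.29,0]);print("tray",q.x,q.fun.round(1))
# kettle grip: triangulate top-face/center
a=T(200,170,604,155);b=T(230,180,513,88)
c1,d1=ray(t,*a);c2,d2=ray(s,*b)
A=np.stack([d1,-d2],1);k=np.linalg.lstsq(A,c2-c1,rcond=None)[0]
print("grip",c1+d1*k[0],c2+d2*k[1])
for nm,X,Y,z in(("foot",607,125,.0),("tip",614,46,.169),):print(nm,px2(t,*T(200,170,X,Y),z))
print("posttop scene",px2(s,*T(230,180,580,65),.169),"foot scene",px2(s,*T(230,180,590,295),0))
print("tape",px2(t,437.5,241,.015),"dish",px2(t,221,207,.01))
```

```text
d [ 0.49595988 -0.0483115   0.06      ]
d [ 0.49670614 -0.04796884  0.06      ]
b [ 0.49047532 -0.167497    0.06      ]
b [ 0.49025626 -0.16760162  0.06      ]
a [ 0.48749401 -0.22792042  0.06      ]
a [ 0.48714997 -0.22699569  0.06      ]
[ 0.48980299 -0.13813982 -0.04968495] [ 0.2  0.1 -0.3  0.7 -0.1 -0.1 -0.2 -0.3 -0.6 -0.5  0.6  0.3  1.1  0.
 -0.9 -0.4]
tray [ 0.49962054  0.2891833  -0.02496764] [ 0.3  0.2 -0.4  0.3 -0.4 -0.2  0.5 -0.2]
grip [ 0.7093122  -0.01834948  0.19847349] [ 0.70868876 -0.01739512  0.19832221]
foot [ 0.76902269 -0.02290556  0.        ]
tip [ 0.76768887 -0.02267599  0.169     ]
posttop scene [ 0.76233378 -0.02525554  0.169     ] foot scene [ 0.77382397 -0.03103605  0.        ]
tape [ 0.6470526  -0.33107122  0.015     ] dish [0.72793237 0.24121057 0.01      ]
```

```bash
cat >> h.py <<'E'
def to(p,yang=None):
    """print tool-axis shift and spin to reach world TCP p with tool y at angle yang (rad)"""
    st=read_state();R=np.array(st["ee_rot"]);d=R.T@(np.array(p)-st["tool_pos"])
    out="shift mm %s dist %.0f"%((d*1000).round(1),np.linalg.norm(d)*1000)
    if yang is not None:
        a=np.arctan2(R[1,1],R[0,1]);e=(a-yang+np.pi/2)%np.pi-np.pi/2
        out+=" spin %.3f"%e
    print(out,"tcp",np.array(st["tool_pos"]).round(4),"F",np.array(st["force"]).round(1),"w",round(st["width"],4),"t",round(st["clock"],2),"j6 %.2f"%st["joints"][5])
E
python3 -c "
from h import *
to((.4663,-.0466,.16),np.pi/2-(-.0)-.05)
to((.4663,-.0466,.16),np.pi/2+.0)"
```

```text
shift mm [-456.6 -569.1   96.2] dist 736 spin -0.277 tcp [0.2166 0.6391 0.2558] F [-0.1  0.5 -0.4] w 0.0856 t 0.3 j6 -0.04
shift mm [-456.6 -569.1   96.2] dist 736 spin -0.327 tcp [0.2166 0.6391 0.2558] F [-0.1  0.5 -0.4] w 0.0856 t 0.3 j6 -0.04
```

Request:
send_rows(
  steps=[
    [[0,-0.15,-0.187,0,-0.277],[0,-0.15,-0.187,0,-0.277],[0,-0.15,-0.187,0,-0.277],[0,-0.15,-0.187,0,-0.277],[0,-0.15,-0.187,0,-0.277]],
  ],
  squeeze=60,
)

```text
clock: 0.8
tool_pos: [0.2991, 0.4115, 0.2562]
ee_rot: [[-0.999, 0.05, 0.0], [0.05, 0.999, -0.001], [-0.0, -0.001, -1.0]]
force: [-0.1, -0.3, -0.0]
width: 0.0124
```

```bash
python3 -c "
from h import *
to((.4663,-.0466,.16),np.pi/2-.05)"
```

```text
shift mm [-189.9 -449.2   96.5] dist 497 spin -0.000 tcp [0.2991 0.4115 0.2562] F [-0.1 -0.3 -0. ] w 0.0124 t 0.8 j6 -0.63
```

Request:
send_rows(
  steps=[
    [[0,-0.095,-0.225,0.04,0],[0,-0.095,-0.225,0.04,0],[0,-0.095,-0.225,0.04,0],[0,-0.095,-0.225,0.04,0],[0,-0.095,-0.225,0.04,0]],
  ],
)

```text
clock: 1.3
tool_pos: [0.3827, 0.1827, 0.2163]
ee_rot: [[-0.999, 0.05, 0.001], [0.05, 0.999, 0.0], [-0.001, 0.0, -1.0]]
force: [0.5, 0.7, -0.4]
width: -0.0001
```

Request:
send_rows(
  steps=[
    [[0,-0.095,-0.224,0.05,0],[0,-0.095,-0.224,0.05,0],[0,-0.095,-0.224,0.05,0],[0,-0.095,-0.224,0.05,0],[0,-0.095,-0.224,0.05,0]],
  ],
)

```text
clock: 1.8
tool_pos: [0.4666, -0.0461, 0.1663]
ee_rot: [[-0.999, 0.05, 0.001], [0.05, 0.999, -0.0], [-0.001, -0.0, -1.0]]
force: [0.5, 0.8, 0.4]
width: 0.0001
```

```bash
python3 -c "
from h import *
to((.4663,-.0466,.09),np.pi/2-.05)
f=grab('scene');crop(f,'s1.png',200,150,440,400,3)
print(proj(f,read_state()['tool_pos']))"
```

```text
shift mm [ 0.4 -0.5 76.3] dist 76 spin -0.000 tcp [ 0.4666 -0.0461  0.1663] F [0.5 0.8 0.4] w 0.0001 t 1.8 j6 -1.67
[293.19393124 293.19994049]
```

View pics/s1.png

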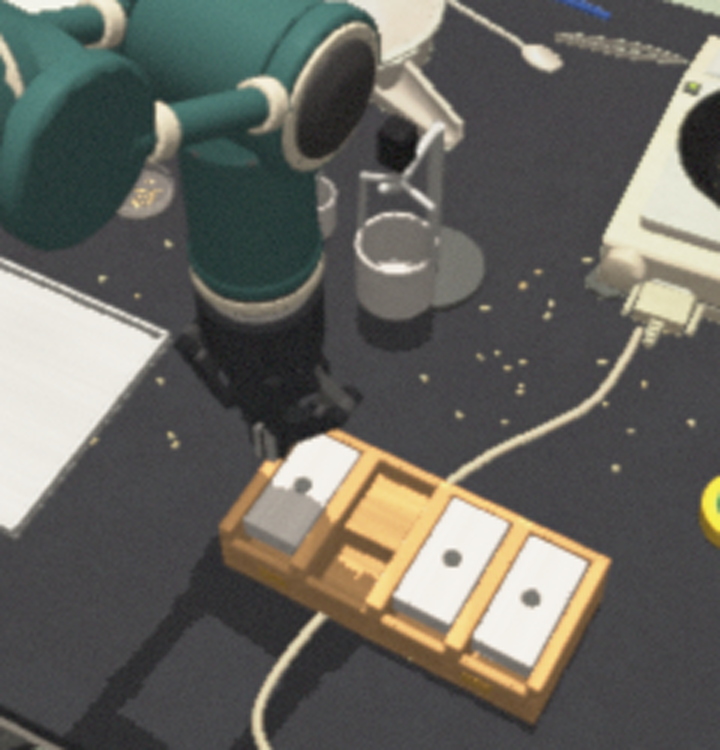

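The gripper is closed above bar d (crop px 300,440) and the arm is now in view. Next I press down.

Request:
send_rows(
  steps=[
    [[0,0,0,0.04,0],[0,0,0,0.077,0],[0,0,0,0.077,0],[0,0,0,0.081,0],[0,0,0,0.083,0]],
  ],
)

```text
clock: 2.35
tool_pos: [0.4675, -0.0438, 0.0849]
ee_rot: [[-0.999, 0.049, 0.003], [0.049, 0.999, -0.0], [-0.003, -0.0, -1.0]]
force: [0.9, 0.3, 0.6]
width: 0.0001
```

Request:
send_rows(
  steps=[
    [[0,0,0,0.002,0],[0,0,0,0.004,0],[0,0,0,0.006,0],[0,0,0,0.008,0],[0,0,0,0.008,0]],
  ],
)

```text
clock: 2.85
tool_pos: [0.4658, -0.0438, 0.0756]
ee_rot: [[-0.999, 0.05, -0.001], [0.05, 0.999, 0.0], [0.001, 0.0, -1.0]]
force: [-3.0, 1.6, 4.9]
width: 0.0002
```

```bash
python3 -c "
from h import *
to((.4663,-.0466,.075),np.pi/2-.05)
f=grab('scene');crop(f,'s2.png',250,270,420,400,4)
"
```

```text
shift mm [-0.6 -2.8  0.6] dist 3 spin 0.000 tcp [ 0.4658 -0.0438  0.0756] F [-3.   1.6  4.9] w 0.0002 t 2.85 j6 -1.67
```

View pics/s2.png

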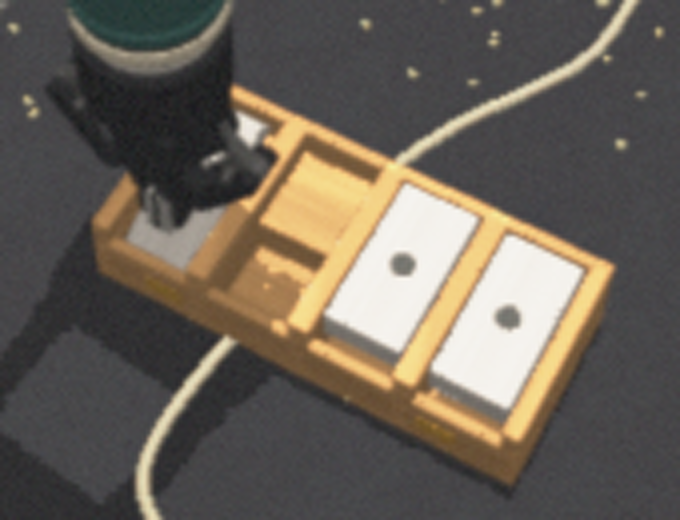

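Request:
send_rows(
  steps=[
    [[0,0,0,0.002,0],[0,0,0,0.003,0],[0,0,0,0.003,0],[0,0,0,-0.02,0],[0,0,0,-0.06,0]],
  ],
)

```text
clock: 3.4
tool_pos: [0.4635, -0.0435, 0.1333]
ee_rot: [[-0.999, 0.05, -0.006], [0.05, 0.999, 0.001], [0.006, 0.001, -1.0]]
force: [0.4, 0.2, -0.3]
width: -0.0003
```

Request:
send_rows(
  steps=[
    [[0.085,0.06,0,-0.04,0],[0.085,0.06,0,-0.04,0],[0.085,0.06,0,-0.04,0]],
  ],
)

```text
clock: 3.7
tool_pos: [0.4059, -0.041, 0.1771]
ee_rot: [[-0.999, 0.05, 0.004], [0.05, 0.999, -0.001], [-0.004, -0.0, -1.0]]
force: [1.0, -0.1, -0.2]
width: 0.0434
```

```bash
python3 -c "
from h import *
to((.4663,-.0466,.075),np.pi/2-.05)
f=grab('scene');crop(f,'s3.png',250,270,420,400,4)
f=grab('top');crop(f,'t3.png',300,260,440,340,5)
"
```

```text
shift mm [-60.2  -2.6 102.4] dist 119 spin 0.000 tcp [ 0.4059 -0.041   0.1771] F [ 1.  -0.1 -0.2] w 0.0434 t 3.7 j6 -1.68
```

View pics/s3.png

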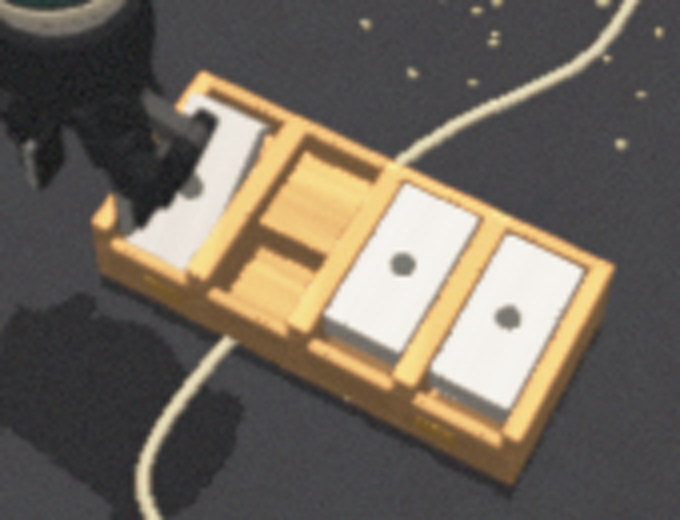

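View pics/t3.png

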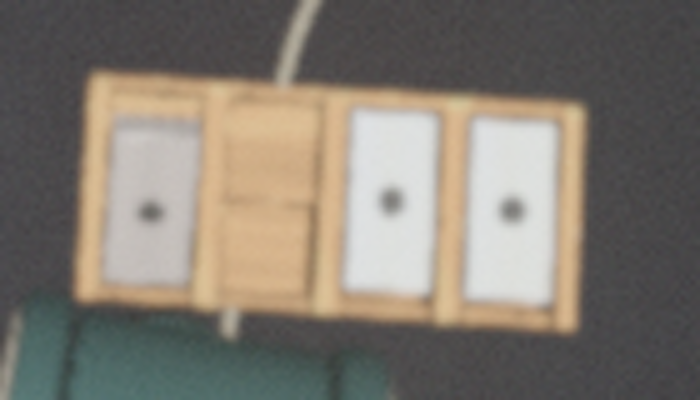

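Bar d is tipped and stays up, with its raised top edge at top-crop px (155,118). Now I'll measure that edge and go to the grasp.

```bash
python3 -c "
from h import *
f=grab('top')
T=lambda X,Y:(300+(X+.5)/5-.5,260+(Y+.5)/5-.5)
for z in(.08,.084,.088):print(px2(f,*T(155,118),z))
for z in (.06,):print(px2(f,*T(150,211),z))
to((.517,-.0486,.15),np.pi/2-.05)
"
```

```text
[ 0.52887427 -0.0485614   0.08      ]
[ 0.52870403 -0.04840057  0.084     ]
[ 0.52853378 -0.04823975  0.088     ]
[ 0.48360027 -0.04747993  0.06      ]
shift mm [-110.6   -2.1   25. ] dist 113 spin 0.000 tcp [ 0.4066 -0.041   0.1749] F [-0.1  0.9  0.2] w 0.0652 t 3.85 j6 -1.68
```

Request:
send_rows(
  steps=[
    [[0.085,-0.109,-0.007,0.02,0],[0.085,-0.109,-0.007,0.02,0],[0.085,-0.109,-0.007,0.02,0],[0.085,-0.109,-0.007,0.06,0],[0.085,-0.109,-0.007,0.06,0]],
  ],
)

```text
clock: 4.35
tool_pos: [0.5109, -0.0527, 0.1091]
ee_rot: [[-0.999, 0.05, -0.012], [0.05, 0.999, 0.002], [0.012, 0.001, -1.0]]
force: [-2.0, 0.6, -1.3]
width: 0.0847
```

```bash
python3 -c "
from h import *
to((.515,-.0486,.084),np.pi/2-.05)
f=grab('scene');crop(f,'s4.png',250,270,420,400,4)
"
```

```text
shift mm [-4.2  4.2 25. ] dist 26 spin 0.000 tcp [ 0.5109 -0.0527  0.1091] F [-2.   0.6 -1.3] w 0.0847 t 4.35 j6 -1.67
```

View pics/s4.png

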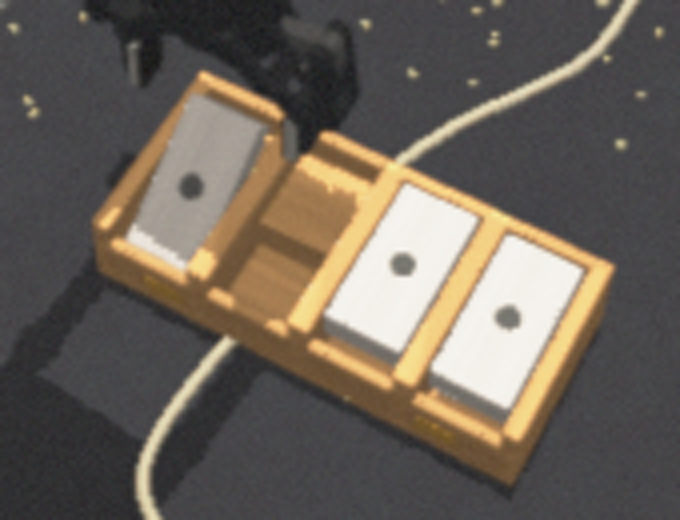

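Request:
send_rows(
  steps=[
    [[0.085,0,0.0,0,0],[0.085,0,0.0,0,0]],
  ],
)

```text
clock: 4.6
tool_pos: [0.5155, -0.0534, 0.1166]
ee_rot: [[-0.999, 0.05, 0.002], [0.05, 0.999, -0.0], [-0.002, -0.0, -1.0]]
force: [0.4, 0.4, -0.6]
width: 0.0847
```

```bash
python3 -c "
from h import *
to((.515,-.0486,.084),np.pi/2-.05)
"
```

```text
shift mm [ 0.8  4.8 32.6] dist 33 spin 0.000 tcp [ 0.5155 -0.0534  0.1166] F [ 0.4  0.4 -0.6] w 0.0847 t 4.6 j6 -1.67
```

Request:
send_rows(
  steps=[
    [[0.085,0,0.0048,0.02,0],[0.085,0,0.0048,0.0325,0],[0.085,0,0.0048,0.0325,0],[0.085,0,0.0048,0.0325,0],[0.044,0,0.0048,0.0325,0]],
  ],
  squeeze=50,
)

```text
clock: 5.1
tool_pos: [0.5156, -0.0487, 0.0837]
ee_rot: [[-0.999, 0.05, 0.002], [0.05, 0.999, -0.0], [-0.002, -0.0, -1.0]]
force: [0.3, 0.6, 0.6]
width: 0.0729
```

Request:
send_rows(
  steps=[
    [[0.03,0,0,0,0],[0.03,0,0,0,0],[0.03,0,0,0,0],[0.03,0,0,0,0]],
  ],
)

```text
clock: 5.5
tool_pos: [0.5154, -0.0486, 0.0834]
ee_rot: [[-0.999, 0.05, 0.001], [0.05, 0.999, -0.0], [-0.001, -0.0, -1.0]]
force: [-1.5, 0.2, 3.8]
width: 0.0428
```

```bash
python3 -c "
from h import *
to((.515,-.0486,.084),np.pi/2-.05)
f=grab('scene');crop(f,'s5.png',250,270,420,400,4)
"
```

```text
shift mm [ 0.4 -0.  -0.6] dist 1 spin 0.000 tcp [ 0.5154 -0.0486  0.0834] F [-1.5  0.2  3.8] w 0.0428 t 5.5 j6 -1.66
```

View pics/s5.png

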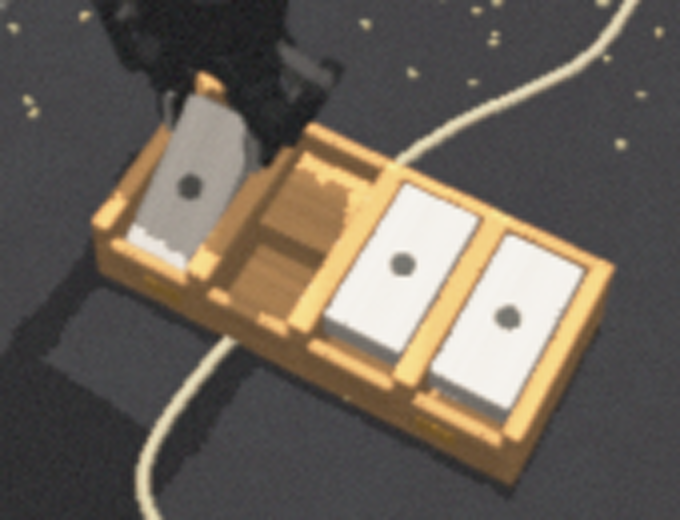

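The bar is gripped at width 0.043. Lifting.

Request:
send_rows(
  steps=[
    [[0.03,0,0,-0.01,0],[0.03,0,0,-0.025,0],[0.03,0,0,-0.045,0],[0.03,0,0,-0.07,0],[0.03,0,0,-0.09,0]],
  ],
  squeeze=80,
)

```text
clock: 6.05
tool_pos: [0.5146, -0.0484, 0.1738]
ee_rot: [[-0.999, 0.05, -0.001], [0.05, 0.999, 0.0], [0.001, 0.0, -1.0]]
force: [-0.2, -0.4, -2.2]
width: 0.0426
```

```bash
python3 -c "
from h import *
to((.515,-.0486,.084),np.pi/2-.05)
f=grab('scene');crop(f,'s6.png',200,200,420,380,3)
f=grab('top');crop(f,'t6.png',100,230,300,360,4)
"
```

```text
shift mm [-0.5 -0.2 89.8] dist 90 spin 0.000 tcp [ 0.5146 -0.0484  0.1738] F [-0.2 -0.4 -2.2] w 0.0426 t 6.05 j6 -1.66
```

View pics/s6.png

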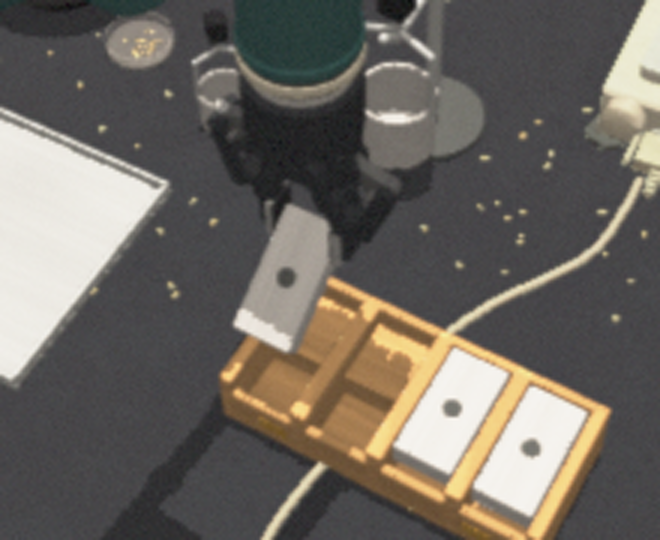

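View pics/t6.png

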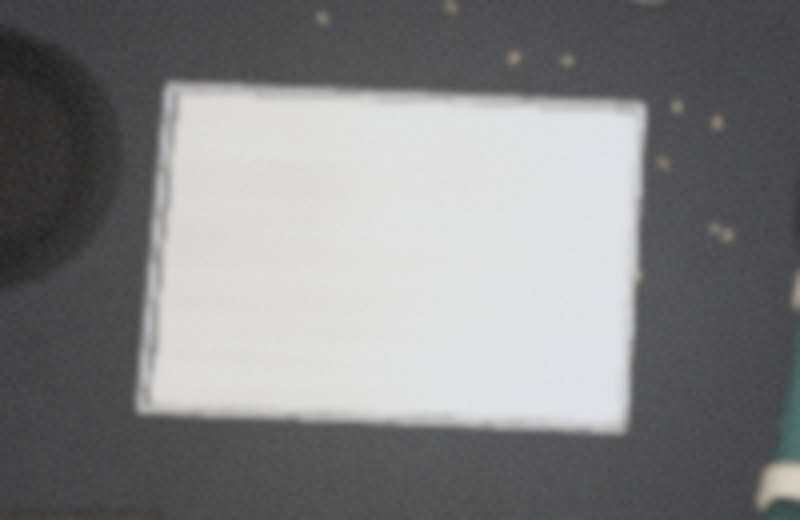

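```bash
python3 -c "
from h import *
to((.5207,.3307,.16),np.pi/2-.025)
"
```

```text
shift mm [ 15.2 379.2  15.7] dist 380 spin -0.025 tcp [ 0.517  -0.0488  0.176 ] F [ 0.9 -0.3 -2.1] w 0.0424 t 6.15 j6 -1.66
```

Request:
send_rows(
  steps=[
    [[0.03,0.001,0.03,0,-0.025],[0.03,0.003,0.07,0,-0.025],[0.03,0.005,0.115,0,-0.025],[0.03,0.007,0.16,0,-0.025],[0.03,0.009,0.2,0,-0.025]],
  ],
)

```text
clock: 6.65
tool_pos: [0.5146, 0.1533, 0.1711]
ee_rot: [[-1.0, 0.025, -0.002], [0.025, 1.0, -0.0], [0.002, -0.0, -1.0]]
force: [0.6, 0.4, -2.1]
width: 0.0426
```

Request:
send_rows(
  steps=[
    [[0.03,0.001,0.04,0,0],[0.03,0.001,0.085,0.0,0],[0.03,0.001,0.13,0.005,0],[0.03,0.001,0.165,0.01,0],[0.03,0.001,0.178,0.015,0]],
  ],
)

```text
clock: 7.15
tool_pos: [0.5182, 0.3325, 0.1559]
ee_rot: [[-1.0, 0.022, -0.002], [0.022, 1.0, -0.0], [0.002, -0.0, -1.0]]
force: [0.1, -0.4, -1.9]
width: 0.0425
```

Request:
send_rows(
  steps=[
    [[0.03,0,0,0,0],[0.03,0,0,0,0]],
  ],
)

```text
clock: 7.35
tool_pos: [0.5184, 0.3284, 0.1563]
ee_rot: [[-1.0, 0.024, -0.002], [0.024, 1.0, -0.002], [0.002, -0.002, -1.0]]
force: [-0.1, 0.1, -2.2]
width: 0.042
```

```bash
python3 -c "
from h import *
to((.5207,.3307,.08),np.pi/2-.025)
f=grab('scene');crop(f,'s7.png',80,140,320,330,3)
"
```

```text
shift mm [-2.4  2.5 76.3] dist 76 spin 0.001 tcp [0.5184 0.3284 0.1563] F [-0.1  0.1 -2.2] w 0.042 t 7.35 j6 -1.02
```

View pics/s7.png

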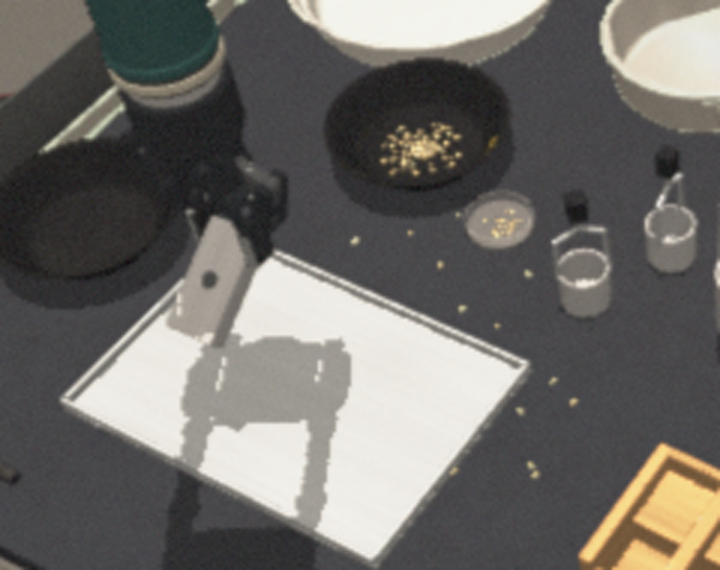

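The bar is still firmly held over the tray, and the tray hasn't moved. Lowering now.

Request:
send_rows(
  steps=[
    [[0.03,-0.002,0.002,0.03,0],[0.03,-0.002,0.002,0.06,0],[0.03,-0.002,0.002,0.076,0],[0.03,-0.002,0.002,0.08,0],[0.03,-0.002,0.002,0.08,0]],
  ],
)

```text
clock: 7.9
tool_pos: [0.5213, 0.3306, 0.0775]
ee_rot: [[-1.0, 0.026, -0.001], [0.026, 1.0, -0.001], [0.001, -0.001, -1.0]]
force: [-0.3, -0.6, -2.9]
width: 0.042
```

Request:
send_rows(
  steps=[
    [[0.03,-0.001,0,0.004,0],[0.03,-0.003,0,0.009,0],[0.03,-0.005,0,0.014,0],[0.03,-0.007,0,0.02,0],[0.03,-0.009,0,0.025,0]],
  ],
  squeeze=25,
)

```text
clock: 8.4
tool_pos: [0.5359, 0.3332, 0.058]
ee_rot: [[-1.0, 0.024, 0.011], [0.024, 1.0, 0.004], [-0.01, 0.005, -1.0]]
force: [3.4, -2.7, 14.0]
width: 0.0423
```

```bash
python3 -c "
from h import *
to((.5347,.3307,.029),np.pi/2-.025)
f=grab('scene');crop(f,'s8.png',80,140,320,330,3)
"
```

```text
shift mm [ 1.4 -2.7 29. ] dist 29 spin 0.001 tcp [0.5359 0.3332 0.058 ] F [ 3.4 -2.7 14. ] w 0.0423 t 8.4 j6 -1.03
```

View pics/s8.png

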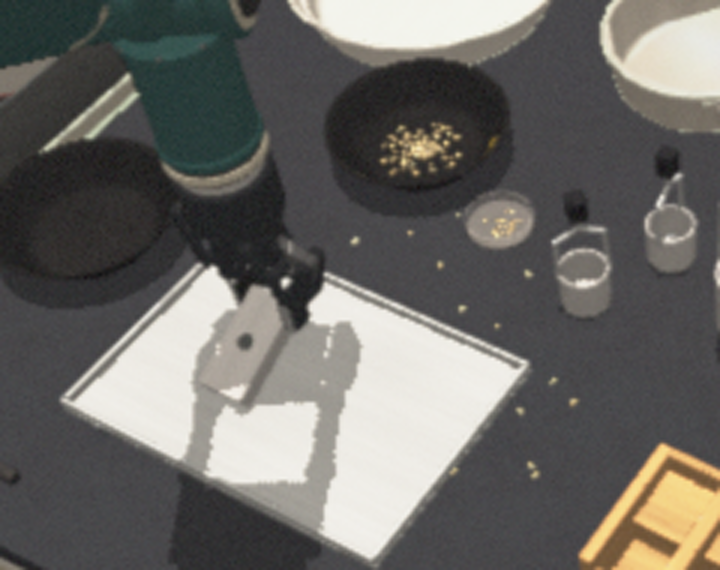

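Request:
send_rows(
  steps=[
    [[0.03,0,0,0.005,0],[0.03,0,0,0.01,0],[0.03,0,0,0.015,0],[0.03,0,0,0.019,0],[0.03,0,0,0.019,0]],
  ],
  squeeze=20,
)

```text
clock: 8.95
tool_pos: [0.537, 0.3344, 0.0392]
ee_rot: [[-1.0, 0.025, 0.013], [0.025, 1.0, 0.007], [-0.013, 0.007, -1.0]]
force: [5.9, 0.8, 9.4]
width: 0.0422
```

```bash
python3 -c "
from h import *
to((.5347,.3307,.029),np.pi/2-.025)
f=grab('scene');crop(f,'s9.png',80,140,320,330,3)
"
```

```text
shift mm [ 2.3 -3.9 10.2] dist 11 spin -0.000 tcp [0.537  0.3344 0.0392] F [5.9 0.8 9.4] w 0.0422 t 8.95 j6 -1.03
```

View pics/s9.png

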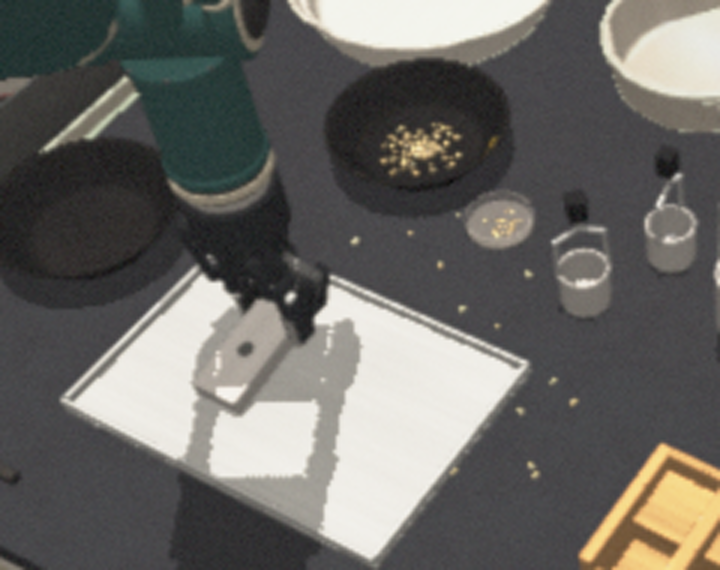

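Nearly flat. I'll lower a little further and then open partway.

Request:
send_rows(
  steps=[
    [[0.03,0,0,0.003,0],[0.03,0,0,0.006,0],[0.03,0,0,0.008,0],[0.03,0,0,0.008,0],[0.056,0,0,0.006,0]],
  ],
)

```text
clock: 9.5
tool_pos: [0.5335, 0.333, 0.0308]
ee_rot: [[-1.0, 0.025, 0.006], [0.025, 1.0, 0.003], [-0.006, 0.003, -1.0]]
force: [-0.4, 0.4, 0.0]
width: 0.055
```

Request:
send_rows(
  steps=[
    [[0.056,0,0,0,0],[0.056,0,0,0,0],[0.056,0,0,-0.03,0],[0.056,0,0,-0.08,0],[0.056,0,0,-0.12,0]],
  ],
)

```text
clock: 10.0
tool_pos: [0.5296, 0.3311, 0.1485]
ee_rot: [[-1.0, 0.025, -0.002], [0.025, 1.0, -0.001], [0.002, -0.001, -1.0]]
force: [0.4, 1.1, 0.4]
width: 0.0561
```

```bash
python3 -c "
from h import *
to((.463,-.165,.15),np.pi/2-.05)
f=grab('scene');crop(f,'s10.png',80,140,320,330,3)
"
```

```text
shift mm [  54.4 -497.6   -1. ] dist 501 spin 0.025 tcp [0.5296 0.3311 0.1485] F [0.4 1.1 0.4] w 0.0561 t 10.0 j6 -1.03
```

View pics/s10.png

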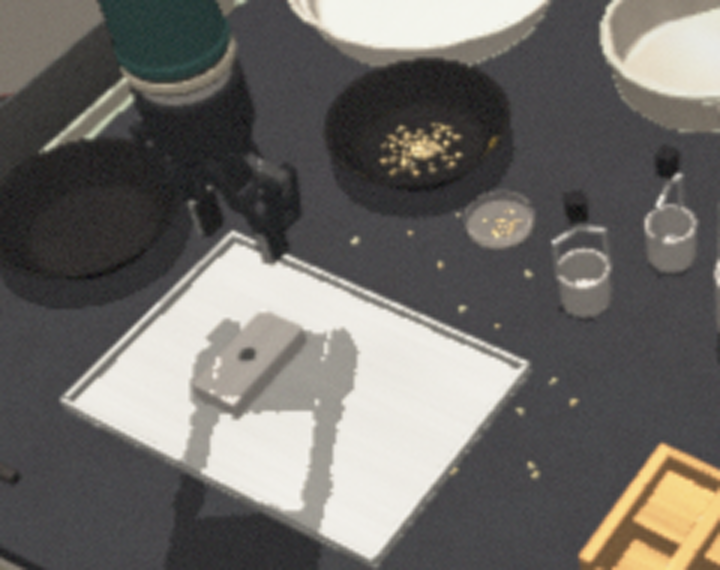

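Bar d lies flat on the tray, its dot at crop px (248,354). Next is bar b.

Request:
send_rows(
  steps=[
    [[0,0.028,-0.25,0,0.025],[0,0.028,-0.25,0,0.025],[0,0.028,-0.25,0,0.025],[0,0.028,-0.25,0,0.025],[0,0.028,-0.25,0,0.025]],
  ],
  squeeze=60,
)

```text
clock: 10.55
tool_pos: [0.4951, 0.0821, 0.1471]
ee_rot: [[-0.999, 0.049, -0.001], [0.049, 0.999, -0.0], [0.001, -0.0, -1.0]]
force: [0.9, 0.0, 1.0]
width: -0.0001
```

Request:
send_rows(
  steps=[
    [[0,0.035,-0.248,0,0],[0,0.035,-0.248,0,0],[0,0.035,-0.248,0,0],[0,0.035,-0.248,0,0],[0,0.035,-0.248,0,0]],
  ],
)

```text
clock: 11.05
tool_pos: [0.4479, -0.1633, 0.1473]
ee_rot: [[-0.999, 0.05, -0.0], [0.05, 0.999, 0.0], [0.0, 0.0, -1.0]]
force: [1.3, -0.1, -0.6]
width: -0.0
```

Request:
send_rows(
  steps=[
    [[0,0,0,0,0],[0,0,0,0,0]],
  ],
)

```text
clock: 11.25
tool_pos: [0.4483, -0.1626, 0.1471]
ee_rot: [[-0.999, 0.053, -0.001], [0.053, 0.999, 0.001], [0.001, 0.001, -1.0]]
force: [-0.8, -0.3, -0.5]
width: -0.0
```

```bash
python3 -c "
from h import *
to((.4604,-.1661,.088),np.pi/2-.05)
"
```

```text
shift mm [-12.3  -2.9  59.1] dist 60 spin -0.003 tcp [ 0.4483 -0.1626  0.1471] F [-0.8 -0.3 -0.5] w -0.0 t 11.25 j6 -1.92
```

Press b down to TCP z ≈ 0.073.

Request:
send_rows(
  steps=[
    [[0,-0.0123,-0.003,0,0],[0,-0.0123,-0.003,0.03,0],[0,-0.0123,-0.003,0.058,0],[0,-0.0123,-0.003,0.06,0],[0,-0.0123,-0.003,0.062,0]],
  ],
)

```text
clock: 11.75
tool_pos: [0.4617, -0.1639, 0.0853]
ee_rot: [[-0.999, 0.047, -0.002], [0.047, 0.999, 0.001], [0.002, 0.001, -1.0]]
force: [0.8, 0.5, 0.4]
width: 0.0001
```

Request:
send_rows(
  steps=[
    [[0,0,0,0.003,0],[0,0,0,0.006,0],[0,0,0,0.009,0],[0,0,0,0.012,0],[0,0,0,0.012,0]],
  ],
)

```text
clock: 12.25
tool_pos: [0.4574, -0.1649, 0.0733]
ee_rot: [[-0.999, 0.049, -0.008], [0.049, 0.999, 0.001], [0.008, 0.001, -1.0]]
force: [-10.8, -0.1, 4.3]
width: -0.0001
```

```bash
python3 -c "
from h import *
to((.4604,-.1661,.073),np.pi/2-.05)
"
```

```text
shift mm [-3.  -1.1  0.3] dist 3 spin 0.001 tcp [ 0.4574 -0.1649  0.0733] F [-10.8  -0.1   4.3] w -0.0001 t 12.25 j6 -1.92
```

Request:
send_rows(
  steps=[
    [[0,0,0,-0.03,0],[0.085,0,0,-0.07,0],[0.085,0,0,-0.07,0],[0.085,-0.051,-0.001,-0.07,0],[0.085,-0.051,-0.001,-0.06,0]],
  ],
)

```text
clock: 12.75
tool_pos: [0.5184, -0.1704, 0.1366]
ee_rot: [[-0.999, 0.05, 0.01], [0.049, 0.999, -0.003], [-0.01, -0.003, -1.0]]
force: [-0.6, -0.5, 0.8]
width: 0.058
```

Request:
send_rows(
  steps=[
    [[0.085,0,0,0,0],[0.085,0,0,0,0]],
  ],
)

```text
clock: 12.95
tool_pos: [0.5114, -0.1687, 0.1333]
ee_rot: [[-0.999, 0.05, -0.002], [0.05, 0.999, 0.001], [0.002, 0.0, -1.0]]
force: [0.9, 0.3, -0.7]
width: 0.0846
```

```bash
python3 -c "
from h import *
to((.5091,-.1685,.084),np.pi/2-.05)
f=grab('scene');crop(f,'s11.png',250,240,420,400,4)
"
```

```text
shift mm [ 2.2  0.  49.3] dist 49 spin 0.000 tcp [ 0.5114 -0.1687  0.1333] F [ 0.9  0.3 -0.7] w 0.0846 t 12.95 j6 -1.89
```

View pics/s11.png

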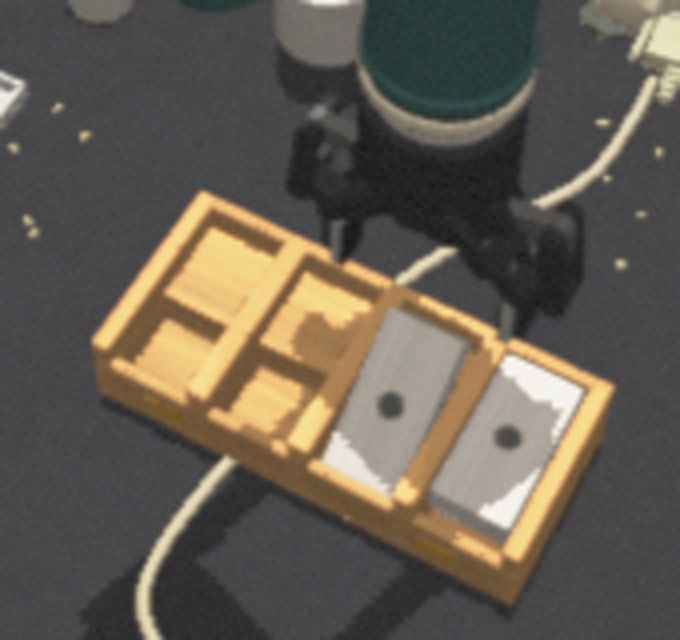

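Bar b is tipped and the gripper straddles it. Descend and grip.

Request:
send_rows(
  steps=[
    [[0.085,0.002,0,0.03,0],[0.085,0.002,0,0.048,0],[0.085,0.002,0,0.0495,0],[0.085,0.002,0,0.0495,0],[0.044,0.002,0,0.0495,0]],
  ],
  squeeze=50,
)

```text
clock: 13.5
tool_pos: [0.5109, -0.1693, 0.0857]
ee_rot: [[-0.999, 0.05, 0.002], [0.05, 0.999, -0.001], [-0.002, -0.001, -1.0]]
force: [-0.2, 0.4, 0.8]
width: 0.0726
```

Request:
send_rows(
  steps=[
    [[0.03,0,0,0,0],[0.03,0,0,0,0],[0.03,0,0,0,0],[0.03,0,0,0,0]],
  ],
)

```text
clock: 13.9
tool_pos: [0.5111, -0.1692, 0.0854]
ee_rot: [[-0.999, 0.05, 0.002], [0.05, 0.999, -0.001], [-0.002, -0.001, -1.0]]
force: [-0.3, 0.4, 5.5]
width: 0.043
```

Request:
send_rows(
  steps=[
    [[0.03,0,0,-0.01,0],[0.03,0,0,-0.025,0],[0.03,0,0,-0.045,0],[0.03,0,0,-0.07,0],[0.03,0,0,-0.09,0]],
  ],
  squeeze=80,
)

```text
clock: 14.4
tool_pos: [0.5095, -0.1687, 0.1759]
ee_rot: [[-0.999, 0.05, -0.001], [0.05, 0.999, 0.0], [0.001, 0.0, -1.0]]
force: [-0.0, 0.5, -1.3]
width: 0.0421
```

```bash
python3 -c "
from h import *
to((.5191,.2607,.16),np.pi/2-.025)
f=grab('scene');crop(f,'s12.png',80,130,440,390,2)
f=grab('top');crop(f,'t12.png',120,240,280,350,5)
"
```

```text
shift mm [ 11.8 429.3  16. ] dist 430 spin -0.025 tcp [ 0.5095 -0.1687  0.1759] F [-0.   0.5 -1.3] w 0.0421 t 14.4 j6 -1.89
```

View pics/s12.png

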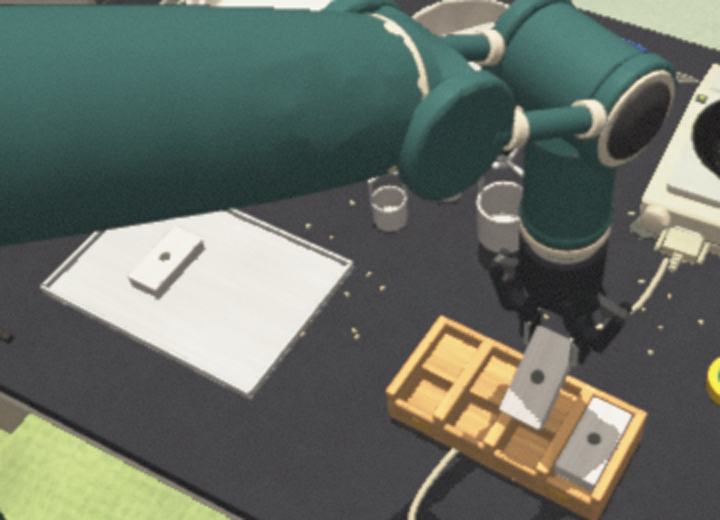

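View pics/t12.png

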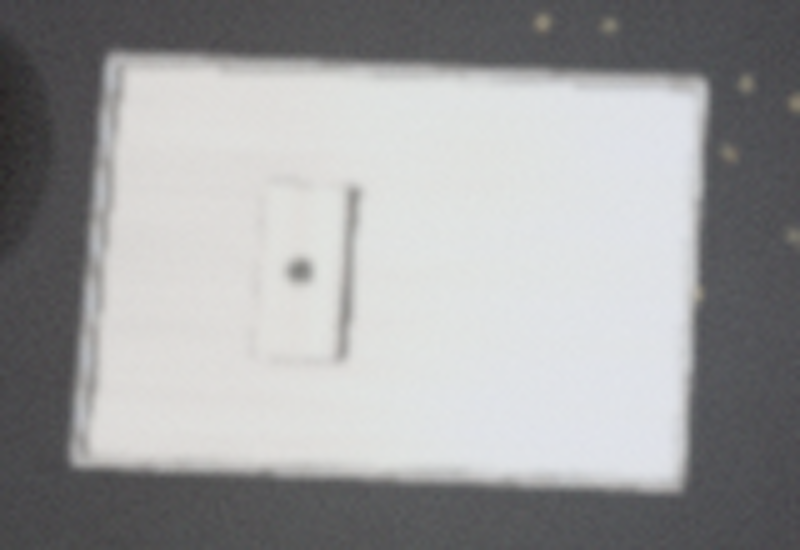

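Bar b is lifted. The tray hasn't moved and bar d lies flat at top-crop px (300,270). Carrying b over.

Request:
send_rows(
  steps=[
    [[0.03,0.001,0.03,0,-0.025],[0.03,0.003,0.07,0,-0.025],[0.03,0.005,0.115,0,-0.025],[0.03,0.006,0.16,0,-0.025],[0.03,0.006,0.205,0,-0.025]],
  ],
)

```text
clock: 15.0
tool_pos: [0.5128, 0.0376, 0.1731]
ee_rot: [[-1.0, 0.025, -0.003], [0.025, 1.0, -0.0], [0.003, -0.0, -1.0]]
force: [0.5, -0.5, -1.6]
width: 0.0423
```

Request:
send_rows(
  steps=[
    [[0.03,0.0,0.045,0,0],[0.03,0.0,0.09,0.0,0],[0.03,0.0,0.135,0.0,0],[0.03,0.0,0.18,0.0,0],[0.03,0.0,0.21,0.01,0]],
  ],
)

```text
clock: 15.5
tool_pos: [0.5194, 0.249, 0.1645]
ee_rot: [[-1.0, 0.023, 0.001], [0.023, 1.0, 0.001], [-0.001, 0.001, -1.0]]
force: [0.5, -0.1, -2.2]
width: 0.0421
```

Request:
send_rows(
  steps=[
    [[0.03,0,0.01,0.01,0],[0.03,0,0.01,0.01,0],[0.03,0,0.01,0.01,0]],
  ],
)

```text
clock: 15.8
tool_pos: [0.5188, 0.2548, 0.1529]
ee_rot: [[-1.0, 0.025, -0.003], [0.025, 1.0, -0.002], [0.003, -0.002, -1.0]]
force: [-0.7, -0.0, -2.0]
width: 0.0418
```

```bash
python3 -c "
from h import *
to((.5189,.2607,.079),np.pi/2-.025)
f=grab('scene');crop(f,'s13.png',80,140,320,330,3)
"
```

```text
shift mm [-0.2  6.1 73.8] dist 74 spin 0.000 tcp [0.5188 0.2548 0.1529] F [-0.7 -0.  -2. ] w 0.0418 t 15.8 j6 -1.13
```

View pics/s13.png

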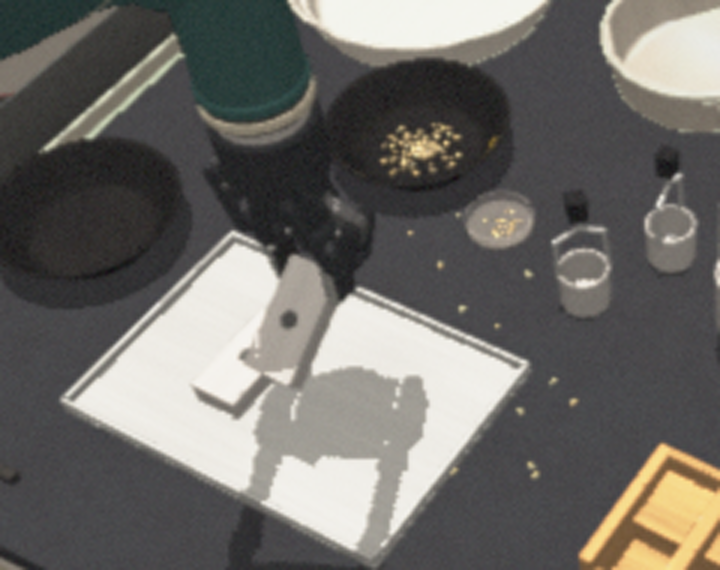

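Request:
send_rows(
  steps=[
    [[0.03,0,0.003,0.03,0],[0.03,0,0.003,0.055,0],[0.03,0,0.003,0.07,0],[0.03,0,0.003,0.076,0],[0.03,0,0.003,0.076,0]],
  ],
)

```text
clock: 16.35
tool_pos: [0.5198, 0.2582, 0.0778]
ee_rot: [[-1.0, 0.026, -0.001], [0.026, 1.0, -0.001], [0.001, -0.001, -1.0]]
force: [-1.1, -0.2, -2.2]
width: 0.042
```

Request:
send_rows(
  steps=[
    [[0.03,-0.001,0,0.004,0],[0.03,-0.003,0,0.009,0],[0.03,-0.005,0,0.014,0],[0.03,-0.007,0,0.02,0],[0.03,-0.009,0,0.025,0]],
  ],
  squeeze=20,
)

```text
clock: 16.85
tool_pos: [0.5344, 0.2607, 0.0581]
ee_rot: [[-1.0, 0.024, 0.011], [0.024, 1.0, 0.004], [-0.01, 0.004, -1.0]]
force: [2.7, 0.5, 12.3]
width: 0.0421
```

Request:
send_rows(
  steps=[
    [[0.03,0,0,0.005,0],[0.03,0,0,0.01,0],[0.03,0,0,0.015,0],[0.03,0,0,0.019,0],[0.03,0,0,0.019,0]],
  ],
)

```text
clock: 17.35
tool_pos: [0.5353, 0.2613, 0.0391]
ee_rot: [[-1.0, 0.025, 0.012], [0.025, 1.0, 0.005], [-0.012, 0.005, -1.0]]
force: [6.7, 1.2, 8.5]
width: 0.042
```

```bash
python3 -c "
from h import *
to((.5329,.2577,.029),np.pi/2-.025)
f=grab('scene');crop(f,'s14.png',80,140,320,330,3)
"
```

```text
shift mm [ 2.5 -3.7 10. ] dist 11 spin -0.000 tcp [0.5353 0.2613 0.0391] F [6.7 1.2 8.5] w 0.042 t 17.35 j6 -1.13
```

View pics/s14.png

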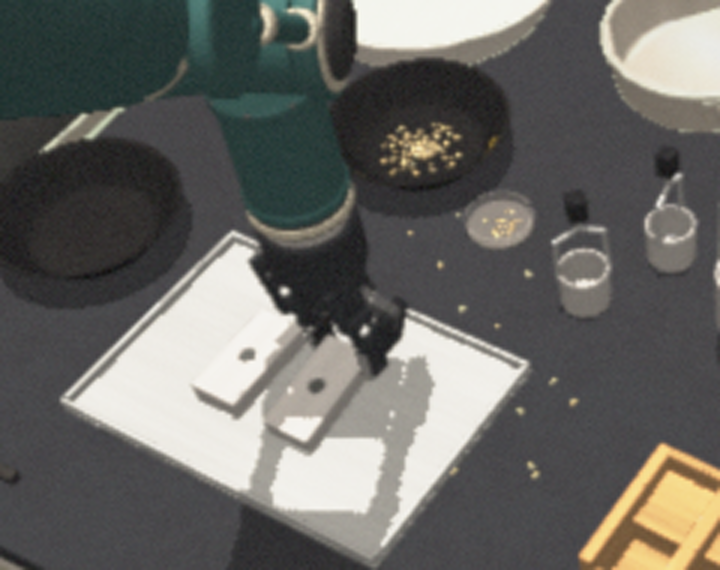

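Request:
send_rows(
  steps=[
    [[0.03,0,0,0.003,0],[0.03,0,0,0.006,0],[0.03,0,0,0.008,0],[0.03,0,0,0.008,0],[0.053,0,0,0.006,0]],
  ],
)

```text
clock: 17.9
tool_pos: [0.5321, 0.2601, 0.031]
ee_rot: [[-1.0, 0.025, 0.006], [0.025, 1.0, 0.002], [-0.006, 0.003, -1.0]]
force: [-0.5, -0.8, -0.5]
width: 0.0526
```

Request:
send_rows(
  steps=[
    [[0.053,0,0,0,0],[0.053,0,0,0,0],[0.053,0,0,-0.03,0],[0.053,0,0,-0.08,0],[0.053,0,0,-0.12,0]],
  ],
)

```text
clock: 18.4
tool_pos: [0.5283, 0.2587, 0.1492]
ee_rot: [[-1.0, 0.025, -0.001], [0.025, 1.0, -0.001], [0.001, -0.001, -1.0]]
force: [-0.0, 0.0, 0.0]
width: 0.0531
```

```bash
python3 -c "
from h import *
to((.4571,-.2255,.15),np.pi/2-.05)
f=grab('scene');crop(f,'s15.png',80,140,320,330,3)
"
```

```text
shift mm [ 5.920e+01 -4.858e+02 -4.000e-01] dist 489 spin 0.025 tcp [0.5283 0.2587 0.1492] F [-0.  0.  0.] w 0.0531 t 18.4 j6 -1.13
```

View pics/s15.png

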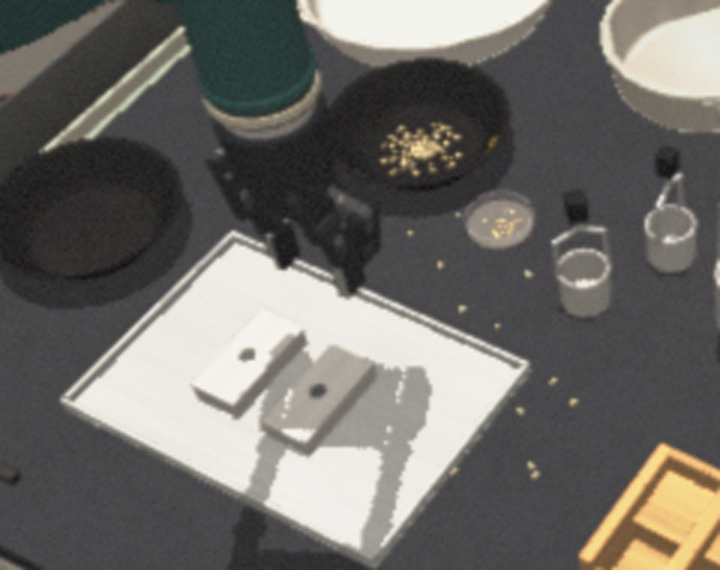

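Bars d and b are both flat on the tray. Next is bar a.

Request:
send_rows(
  steps=[
    [[0,0.02,-0.25,0,0.025],[0,0.02,-0.25,0,0.025],[0,0.02,-0.25,0,0.025],[0,0.02,-0.25,0,0.025],[0,0.02,-0.25,0,0.025]],
  ],
  squeeze=60,
)

```text
clock: 18.95
tool_pos: [0.5017, 0.0087, 0.1477]
ee_rot: [[-0.999, 0.049, -0.001], [0.049, 0.999, -0.0], [0.001, -0.0, -1.0]]
force: [0.7, 0.2, -0.5]
width: -0.0001
```

Request:
send_rows(
  steps=[
    [[0,0.031,-0.236,0,0],[0,0.031,-0.236,0,0],[0,0.031,-0.236,0,0],[0,0.031,-0.236,0,0],[0,0.031,-0.236,0,0]],
  ],
)

```text
clock: 19.45
tool_pos: [0.4588, -0.2262, 0.1478]
ee_rot: [[-0.999, 0.051, -0.001], [0.051, 0.999, -0.0], [0.001, -0.0, -1.0]]
force: [0.6, 0.5, -0.2]
width: 0.0001
```

Request:
send_rows(
  steps=[
    [[0,0,0,0,0],[0,0,0,0,0]],
  ],
)

```text
clock: 19.65
tool_pos: [0.4594, -0.2243, 0.1476]
ee_rot: [[-0.999, 0.052, -0.001], [0.052, 0.999, 0.001], [0.001, 0.001, -1.0]]
force: [0.3, 1.1, 0.2]
width: -0.0004
```

```bash
python3 -c "
from h import *
to((.4573,-.226,.088),np.pi/2-.05)
"
```

```text
shift mm [ 1.9 -1.9 59.6] dist 60 spin -0.002 tcp [ 0.4594 -0.2243  0.1476] F [0.3 1.1 0.2] w -0.0004 t 19.65 j6 -2.02
```

Request:
send_rows(
  steps=[
    [[0,0.002,-0.002,0.015,0],[0,0.002,-0.002,0.04,0],[0,0.002,-0.002,0.058,0],[0,0.002,-0.002,0.06,0],[0,0.002,-0.002,0.062,0]],
  ],
)

```text
clock: 20.15
tool_pos: [0.4579, -0.2244, 0.0859]
ee_rot: [[-0.999, 0.048, -0.001], [0.048, 0.999, 0.001], [0.001, 0.001, -1.0]]
force: [-0.5, -0.6, 1.5]
width: -0.0001
```

Request:
send_rows(
  steps=[
    [[0,0,0,0.003,0],[0,0,0,0.006,0],[0,0,0,0.009,0],[0,0,0,0.0125,0],[0,0,0,0.0125,0]],
  ],
)

```text
clock: 20.65
tool_pos: [0.4536, -0.2251, 0.0728]
ee_rot: [[-0.999, 0.049, -0.009], [0.049, 0.999, 0.002], [0.01, 0.001, -1.0]]
force: [-12.5, -0.1, 4.4]
width: 0.0002
```

Request:
send_rows(
  steps=[
    [[0,0,0,-0.03,0],[0.085,0,0,-0.07,0],[0.085,0,0,-0.07,0],[0.085,-0.049,0,-0.07,0],[0.085,-0.049,0,-0.06,0]],
  ],
)

```text
clock: 21.15
tool_pos: [0.513, -0.2298, 0.1364]
ee_rot: [[-0.999, 0.049, 0.009], [0.049, 0.999, -0.004], [-0.01, -0.003, -1.0]]
force: [-0.9, -0.5, 0.1]
width: 0.0579
```

Request:
send_rows(
  steps=[
    [[0.085,0,0,0,0],[0.085,0,0,0,0]],
  ],
)

```text
clock: 21.35
tool_pos: [0.5061, -0.2279, 0.1331]
ee_rot: [[-0.999, 0.05, -0.002], [0.05, 0.999, 0.001], [0.002, 0.001, -1.0]]
force: [-0.2, -0.3, -0.3]
width: 0.0844
```

```bash
python3 -c "
from h import *
to((.506,-.2285,.084),np.pi/2-.05)
f=grab('scene');crop(f,'s16.png',250,240,420,400,4)
"
```

```text
shift mm [-0.  -0.7 49.1] dist 49 spin 0.000 tcp [ 0.5061 -0.2279  0.1331] F [-0.2 -0.3 -0.3] w 0.0844 t 21.35 j6 -1.99
```

View pics/s16.png

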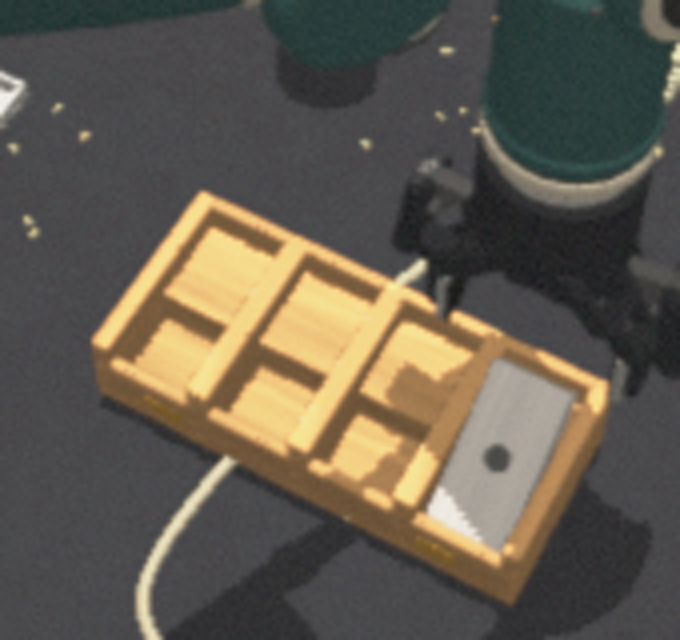

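Bar a is tipped and the fingers straddle it. Grip and lift.

Request:
send_rows(
  steps=[
    [[0.085,0.0,0,0.03,0],[0.085,0.0,0,0.048,0],[0.085,0.0,0,0.0495,0],[0.085,0.0,0,0.0495,0],[0.044,0.0,0,0.0495,0]],
  ],
  squeeze=50,
)

```text
clock: 21.9
tool_pos: [0.5077, -0.2287, 0.0856]
ee_rot: [[-0.999, 0.05, 0.002], [0.05, 0.999, -0.001], [-0.002, -0.001, -1.0]]
force: [0.7, 0.5, -0.4]
width: 0.0727
```

Request:
send_rows(
  steps=[
    [[0.03,0,0,0,0],[0.03,0,0,0,0],[0.03,0,0,0,0],[0.03,0,0,0,0]],
  ],
)

```text
clock: 22.3
tool_pos: [0.5076, -0.2286, 0.0853]
ee_rot: [[-0.999, 0.05, 0.001], [0.05, 0.999, -0.001], [-0.001, -0.001, -1.0]]
force: [0.3, -0.3, 4.4]
width: 0.0431
```

Request:
send_rows(
  steps=[
    [[0.03,0,0,-0.01,0],[0.03,0,0,-0.025,0],[0.03,0,0,-0.045,0],[0.03,0,0,-0.07,0],[0.03,0,0,-0.09,0]],
  ],
  squeeze=80,
)

```text
clock: 22.8
tool_pos: [0.5066, -0.2281, 0.1761]
ee_rot: [[-0.999, 0.05, -0.0], [0.05, 0.999, 0.0], [0.0, 0.0, -1.0]]
force: [-0.1, 0.4, -1.7]
width: 0.0427
```

```bash
python3 -c "
from h import *
to((.5172,.1907,.16),np.pi/2-.025)
f=grab('scene');crop(f,'s17.png',80,130,440,390,2)
f=grab('top');crop(f,'t17.png',120,240,280,350,5)
"
```

```text
shift mm [ 10.3 418.8  16.2] dist 419 spin -0.025 tcp [ 0.5066 -0.2281  0.1761] F [-0.1  0.4 -1.7] w 0.0427 t 22.8 j6 -1.99
```

View pics/s17.png

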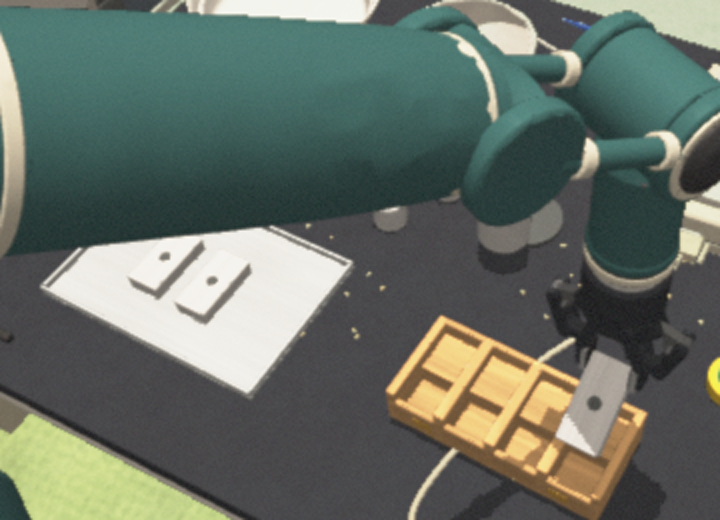

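View pics/t17.png

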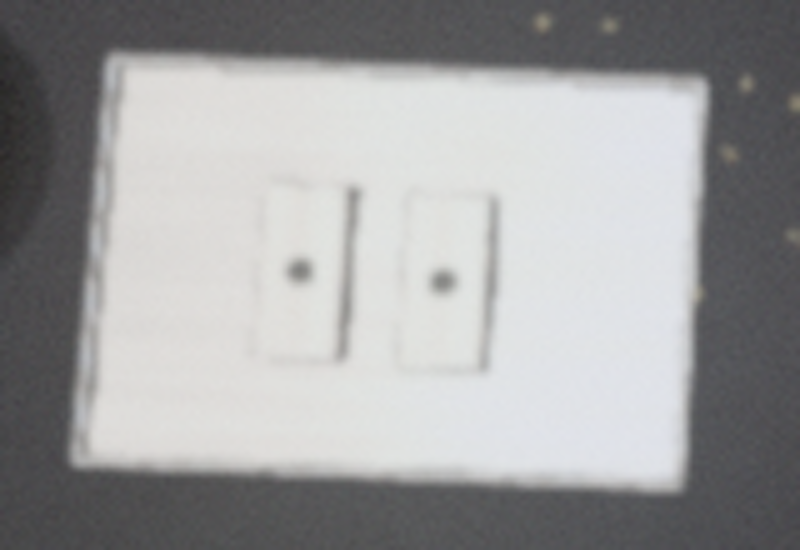

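Request:
send_rows(
  steps=[
    [[0.03,0.001,0.03,0,-0.025],[0.03,0.003,0.07,0,-0.025],[0.03,0.005,0.115,0,-0.025],[0.03,0.005,0.16,0,-0.025],[0.03,0.005,0.205,0,-0.025]],
  ],
)

```text
clock: 23.4
tool_pos: [0.5108, -0.0216, 0.1732]
ee_rot: [[-1.0, 0.025, -0.002], [0.025, 1.0, 0.0], [0.002, 0.0, -1.0]]
force: [1.0, -0.1, -2.0]
width: 0.0421
```

Request:
send_rows(
  steps=[
    [[0.03,0.0,0.045,0,0],[0.03,0.0,0.09,0.0,0],[0.03,0.0,0.135,0.0,0],[0.03,0.0,0.18,0.0,0],[0.03,0.0,0.208,0.01,0]],
  ],
)

```text
clock: 23.9
tool_pos: [0.5173, 0.1878, 0.1647]
ee_rot: [[-1.0, 0.023, 0.001], [0.023, 1.0, 0.001], [-0.001, 0.001, -1.0]]
force: [0.8, -0.7, -2.8]
width: 0.0423
```

Request:
send_rows(
  steps=[
    [[0.03,0,0.005,0.01,0],[0.03,0,0.005,0.01,0],[0.03,0,0.005,0.01,0]],
  ],
)

```text
clock: 24.2
tool_pos: [0.5164, 0.1885, 0.1531]
ee_rot: [[-1.0, 0.025, -0.003], [0.025, 1.0, -0.002], [0.003, -0.002, -1.0]]
force: [0.2, 0.4, -2.0]
width: 0.0419
```

```bash
python3 -c "
from h import *
to((.5172,.189,.077),np.pi/2-.025)
f=grab('scene');crop(f,'s18.png',80,140,320,330,3)
"
```

```text
shift mm [-0.9  0.6 76.1] dist 76 spin 0.000 tcp [0.5164 0.1885 0.1531] F [ 0.2  0.4 -2. ] w 0.0419 t 24.2 j6 -1.24
```

View pics/s18.png

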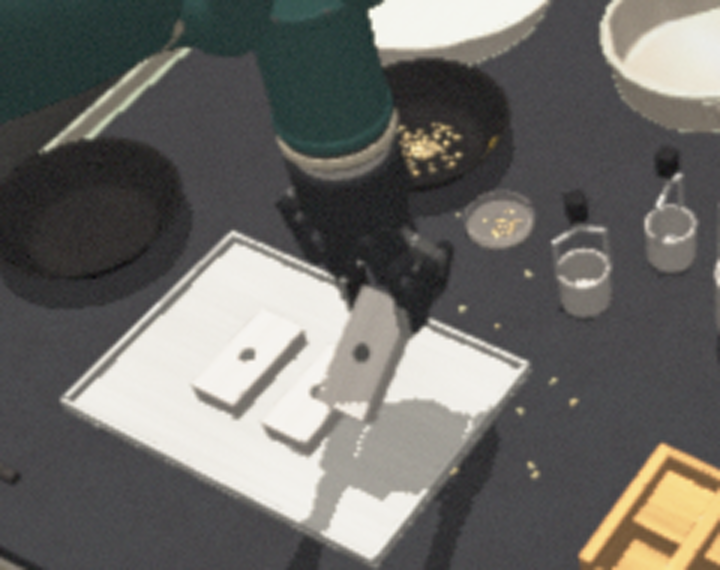

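Request:
send_rows(
  steps=[
    [[0.03,0,-0.002,0.03,0],[0.03,0,-0.002,0.055,0],[0.03,0,-0.002,0.07,0],[0.03,0,-0.002,0.076,0],[0.03,0,-0.002,0.076,0]],
  ],
)

```text
clock: 24.75
tool_pos: [0.5172, 0.187, 0.0778]
ee_rot: [[-1.0, 0.026, -0.001], [0.026, 1.0, -0.0], [0.001, -0.0, -1.0]]
force: [-0.1, 0.6, -1.5]
width: 0.0423
```

Request:
send_rows(
  steps=[
    [[0.03,-0.001,0,0.004,0],[0.03,-0.003,0,0.009,0],[0.03,-0.005,0,0.014,0],[0.03,-0.007,0,0.02,0],[0.03,-0.009,0,0.025,0]],
  ],
  squeeze=20,
)

```text
clock: 25.25
tool_pos: [0.5333, 0.1886, 0.0586]
ee_rot: [[-1.0, 0.024, 0.013], [0.024, 1.0, 0.002], [-0.013, 0.003, -1.0]]
force: [6.0, -2.9, 13.5]
width: 0.0423
```

Request:
send_rows(
  steps=[
    [[0.03,0,0,0.005,0],[0.03,0,0,0.01,0],[0.03,0,0,0.015,0],[0.03,0,0,0.019,0],[0.03,0,0,0.019,0]],
  ],
)

```text
clock: 25.75
tool_pos: [0.5333, 0.1893, 0.039]
ee_rot: [[-1.0, 0.025, 0.013], [0.025, 1.0, 0.004], [-0.013, 0.004, -1.0]]
force: [6.6, 0.6, 8.5]
width: 0.0421
```

```bash
python3 -c "
from h import *
to((.5312,.189,.029),np.pi/2-.025)
f=grab('scene');crop(f,'s19.png',80,140,320,330,3)
"
```

```text
shift mm [ 2.2 -0.4 10. ] dist 10 spin 0.000 tcp [0.5333 0.1893 0.039 ] F [6.6 0.6 8.5] w 0.0421 t 25.75 j6 -1.25
```

View pics/s19.png

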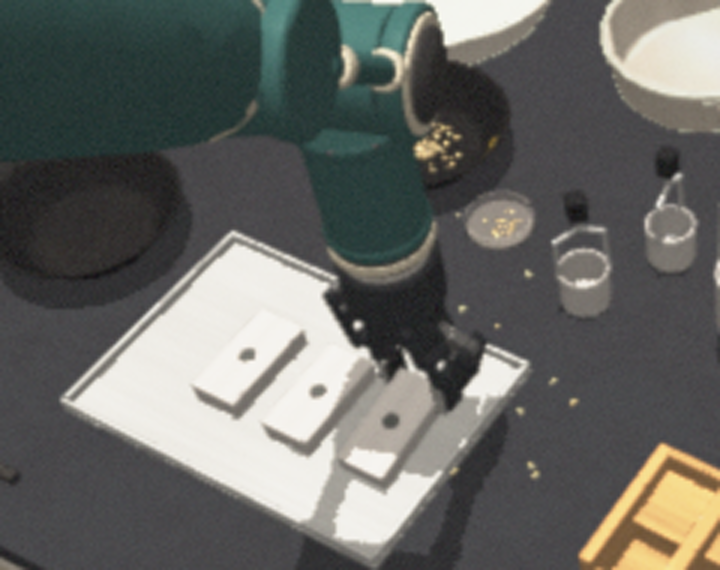

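Request:
send_rows(
  steps=[
    [[0.03,0,0,0.003,0],[0.03,0,0,0.006,0],[0.03,0,0,0.008,0],[0.03,0,0,0.008,0],[0.053,0,0,0.006,0]],
  ],
)

```text
clock: 26.3
tool_pos: [0.5299, 0.1885, 0.031]
ee_rot: [[-1.0, 0.025, 0.006], [0.025, 1.0, 0.002], [-0.006, 0.002, -1.0]]
force: [0.4, 0.1, 0.2]
width: 0.053
```

Request:
send_rows(
  steps=[
    [[0.053,0,0,0,0],[0.053,0,0,0,0],[0.053,0,0,-0.03,0],[0.053,0,0,-0.08,0],[0.053,0,0,-0.13,0]],
  ],
)

```text
clock: 26.8
tool_pos: [0.5246, 0.187, 0.1578]
ee_rot: [[-1.0, 0.025, -0.004], [0.025, 1.0, -0.001], [0.004, -0.001, -1.0]]
force: [1.2, 1.1, 0.4]
width: 0.053
```

Request:
send_rows(
  steps=[
    [[0.053,0,0,-0.04,0],[0.06,0,0,-0.09,0],[0.06,0,0,-0.13,0],[0.06,0,0,-0.13,0]],
  ],
)

```text
clock: 27.2
tool_pos: [0.5296, 0.1886, 0.2959]
ee_rot: [[-1.0, 0.025, 0.012], [0.025, 1.0, 0.004], [-0.012, 0.004, -1.0]]
force: [1.2, 0.3, 0.2]
width: 0.0596
```

```bash
python3 -c "
from h import *
to((.709,-.0180,.197),np.pi/2-.05)
f=grab('scene');crop(f,'s20.png',80,140,320,330,3)
crop(f,'s20k.png',290,180,370,260,8)
t=grab('top');crop(t,'t20.png',120,170,360,350,3)
"
```

```text
shift mm [-183.3 -202.5  100.2] dist 291 spin 0.025 tcp [0.5296 0.1886 0.2959] F [1.2 0.3 0.2] w 0.0596 t 27.2 j6 -1.25
```

View pics/s20.png

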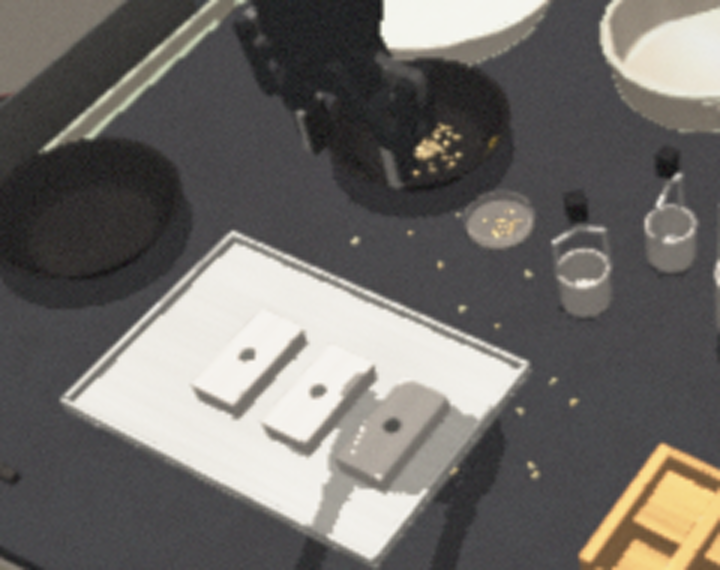

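View pics/t20.png

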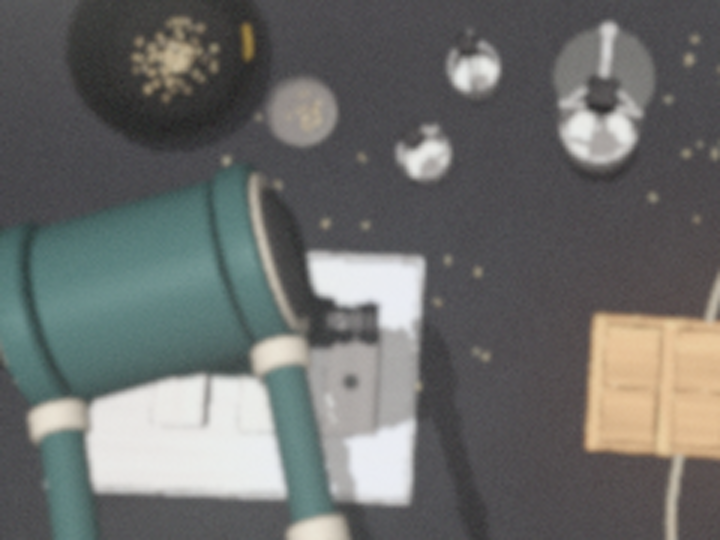

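View pics/s20k.png

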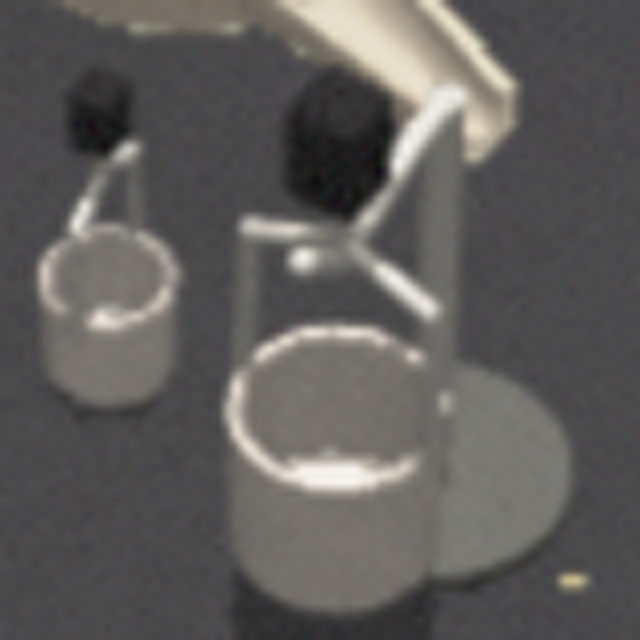

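All three bars lie flat on the tray (scene-crop dots at 248,355; 318,391; 392,425). Next is the kettle, the largest of the three, still hanging with its grip at scene-crop px (340,140). Its bail yaw is about −0.1.

Request:
send_rows(
  steps=[
    [[0.06,-0.185,-0.196,0.03,0.075],[0.06,-0.185,-0.196,0.03,0.075],[0.06,-0.185,-0.196,0.03,0.075],[0.06,-0.185,-0.196,0.03,0.075],[0.06,-0.185,-0.196,0.03,0.075]],
  ],
  squeeze=40,
)

```text
clock: 27.8
tool_pos: [0.6918, 0.0012, 0.2566]
ee_rot: [[-0.995, 0.099, -0.006], [0.099, 0.995, 0.0], [0.006, -0.0, -1.0]]
force: [0.2, 0.4, 0.4]
width: 0.06
```

Request:
send_rows(
  steps=[
    [[0.06,0,0,0,0.0],[0.06,0,0,0,0.0],[0.06,0,0,0,0.0]],
  ],
)

```text
clock: 28.1
tool_pos: [0.691, 0.0033, 0.2584]
ee_rot: [[-0.995, 0.099, -0.004], [0.099, 0.995, 0.001], [0.004, 0.0, -1.0]]
force: [1.0, 0.8, 1.2]
width: 0.0598
```

```bash
python3 -c "
from h import *
to((.709,-.0180,.207),np.pi/2-.10)
f=grab('scene');crop(f,'s21.png',240,150,380,260,5)
"
```

```text
shift mm [-20.3 -19.4  51.3] dist 58 spin 0.000 tcp [0.691  0.0033 0.2584] F [1.  0.8 1.2] w 0.0598 t 28.1 j6 -1.50
```

View pics/s21.png

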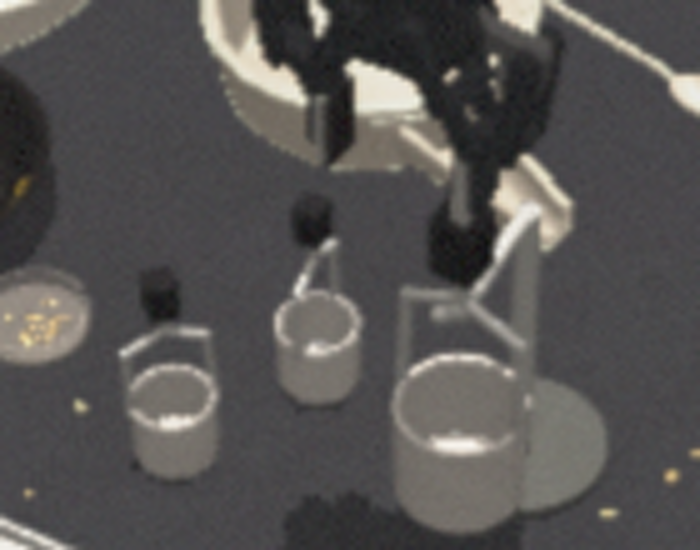

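Request:
send_rows(
  steps=[
    [[0.06,-0.02,-0.019,0,0.0],[0.06,-0.02,-0.019,0,0.0],[0.06,-0.02,-0.019,0.0,0.0],[0.06,-0.02,-0.019,0.01,0.0],[0.06,-0.02,-0.019,0.01,0.0]],
  ],
)

```text
clock: 28.65
tool_pos: [0.7089, -0.0172, 0.2488]
ee_rot: [[-0.995, 0.099, -0.003], [0.099, 0.995, 0.0], [0.003, 0.0, -1.0]]
force: [0.5, 0.3, -0.9]
width: 0.06
```

```bash
python3 -c "
from h import *
to((.709,-.0180,.207),np.pi/2-.10)
f=grab('scene');crop(f,'s22.png',240,150,380,260,5)
f=grab('top');crop(f,'t22.png',240,130,380,240,5)
"
```

```text
shift mm [-0.3 -0.8 41.8] dist 42 spin 0.001 tcp [ 0.7089 -0.0172  0.2488] F [ 0.5  0.3 -0.9] w 0.06 t 28.65 j6 -1.53
```

View pics/s22.png

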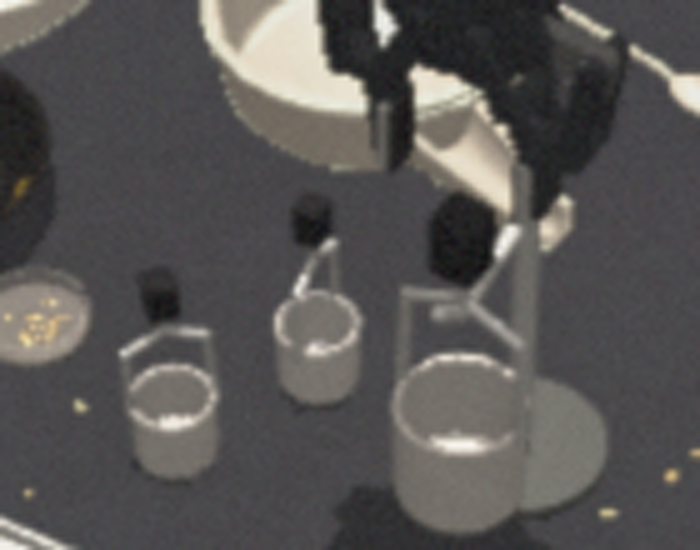

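View pics/t22.png

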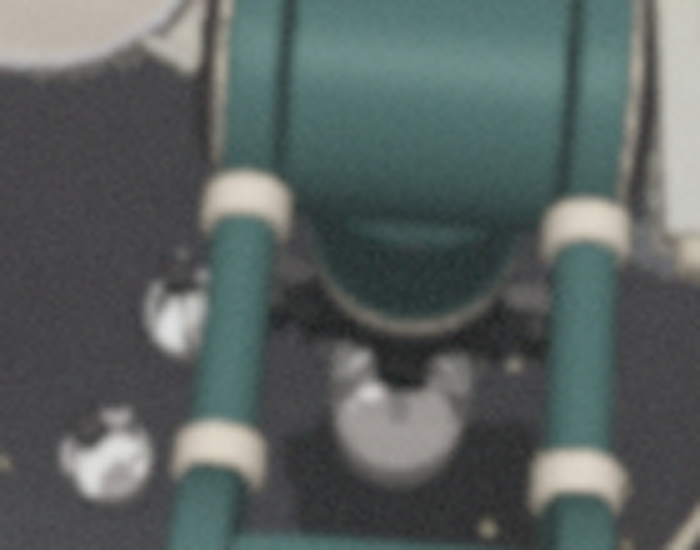

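Request:
send_rows(
  steps=[
    [[0.06,0,-0.001,0.015,0.0],[0.06,0,-0.001,0.03,0.0],[0.06,0,-0.001,0.04,0.0],[0.06,0,-0.001,0.0415,0.0],[0.03,0,-0.001,0.0415,0.0]],
  ],
)

```text
clock: 29.25
tool_pos: [0.7098, -0.0193, 0.2077]
ee_rot: [[-0.995, 0.1, -0.002], [0.1, 0.995, 0.0], [0.002, -0.0, -1.0]]
force: [-0.3, 0.2, -0.2]
width: 0.0465
```

Request:
send_rows(
  steps=[
    [[0.026,0,0,0,0],[0.022,0,0,0,0],[0.015,0,0,0,0],[0.01,0,0,0,0],[0.01,0,0,0,0]],
  ],
)

```text
clock: 29.75
tool_pos: [0.7109, -0.0189, 0.2102]
ee_rot: [[-0.995, 0.1, 0.002], [0.1, 0.995, 0.0], [-0.002, 0.001, -1.0]]
force: [-0.2, 2.4, 4.2]
width: 0.0234
```

```bash
python3 -c "
from h import *
to((.709,-.0180,.207),np.pi/2-.10)
f=grab('scene');crop(f,'s23.png',240,150,380,260,5)
"
```

```text
shift mm [2.  0.7 3.2] dist 4 spin 0.000 tcp [ 0.7109 -0.0189  0.2102] F [-0.2  2.4  4.2] w 0.0234 t 29.75 j6 -1.53
```

View pics/s23.png

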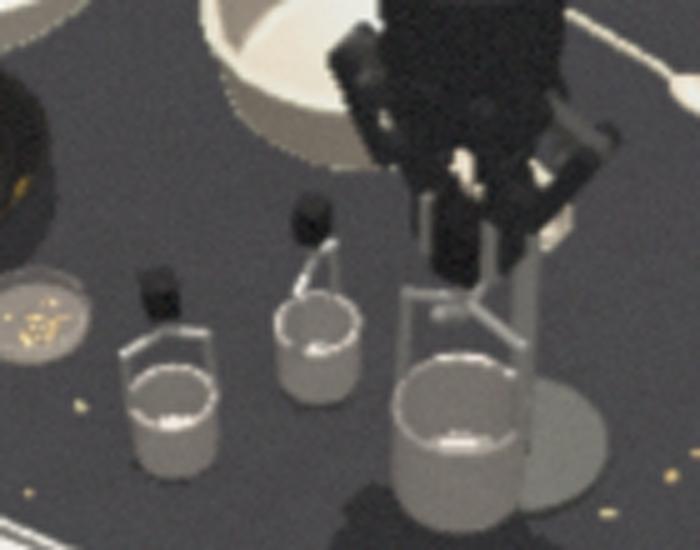

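Request:
send_rows(
  steps=[
    [[0.01,0,0,0,0],[0.01,0,0,-0.006,0],[0.01,0,0,-0.015,0],[0.01,0,0,-0.025,0],[0.01,0,0,-0.034,0]],
  ],
  squeeze=80,
)

```text
clock: 30.3
tool_pos: [0.7102, -0.0196, 0.2437]
ee_rot: [[-0.995, 0.1, -0.0], [0.1, 0.995, -0.0], [0.0, -0.0, -1.0]]
force: [0.3, -1.0, -2.3]
width: 0.023
```

Request:
send_rows(
  steps=[
    [[0.01,0,0,0,0],[0.01,0,0,0,0]],
  ],
)

```text
clock: 30.5
tool_pos: [0.7106, -0.0194, 0.2438]
ee_rot: [[-0.995, 0.1, 0.001], [0.1, 0.995, -0.0], [-0.001, -0.0, -1.0]]
force: [-0.5, 0.1, -1.8]
width: 0.0229
```

```bash
python3 -c "
from h import *
to((.709,-.0180,.242),np.pi/2-.10)
f=grab('scene');crop(f,'s24.png',240,150,380,260,5)
"
```

```text
shift mm [1.7 1.3 1.8] dist 3 spin 0.000 tcp [ 0.7106 -0.0194  0.2438] F [-0.5  0.1 -1.8] w 0.0229 t 30.5 j6 -1.53
```

View pics/s24.png

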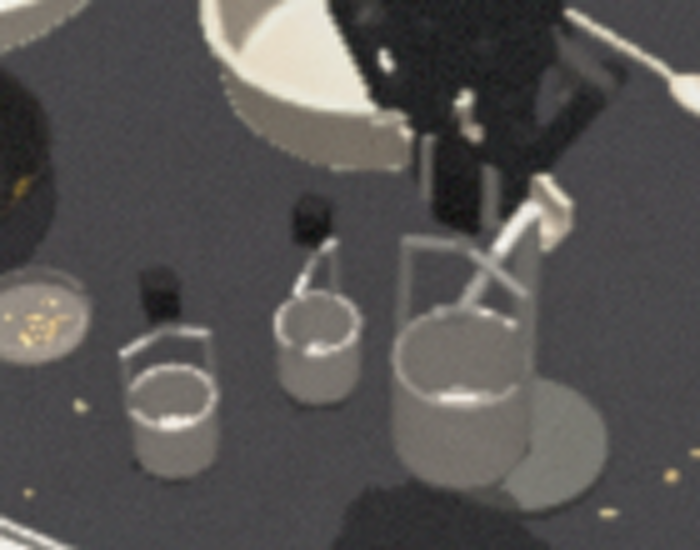

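The full kettle weight (about 2 N) is on the gripper and the bail is clear of the valley. Withdrawing along the stand's −x.

Request:
send_rows(
  steps=[
    [[0.01,0.015,0,0,0],[0.01,0.035,0,0,0],[0.01,0.06,0,0,0],[0.01,0.085,0,0,0],[0.01,0.105,0,0,0]],
  ],
)

```text
clock: 31.05
tool_pos: [0.604, -0.0086, 0.2422]
ee_rot: [[-0.995, 0.1, -0.002], [0.1, 0.995, 0.0], [0.002, -0.0, -1.0]]
force: [0.1, 0.2, -2.4]
width: 0.0227
```

Request:
send_rows(
  steps=[
    [[0.01,0,0,-0.01,0],[0.01,0,0,-0.02,0],[0.01,0,0,-0.02,0]],
  ],
)

```text
clock: 31.35
tool_pos: [0.6082, -0.009, 0.2661]
ee_rot: [[-0.995, 0.1, 0.005], [0.1, 0.995, -0.0], [-0.005, 0.0, -1.0]]
force: [0.8, 0.5, -1.2]
width: 0.0231
```

```bash
python3 -c "
from h import *
to((.5023,.3972,.24),np.pi/2-.025)
f=grab('scene');crop(f,'s25.png',80,130,400,350,2)
f=grab('top');crop(f,'t25.png',120,150,360,350,3)
"
```

```text
shift mm [146.  393.6  25.3] dist 421 spin -0.075 tcp [ 0.6082 -0.009   0.2661] F [ 0.8  0.5 -1.2] w 0.0231 t 31.35 j6 -1.53
```

View pics/s25.png

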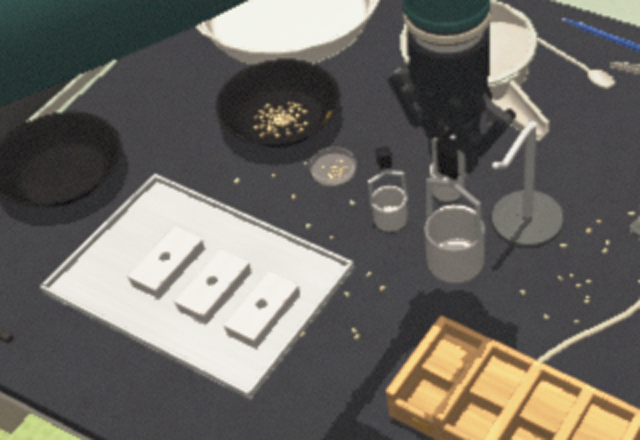

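View pics/t25.png

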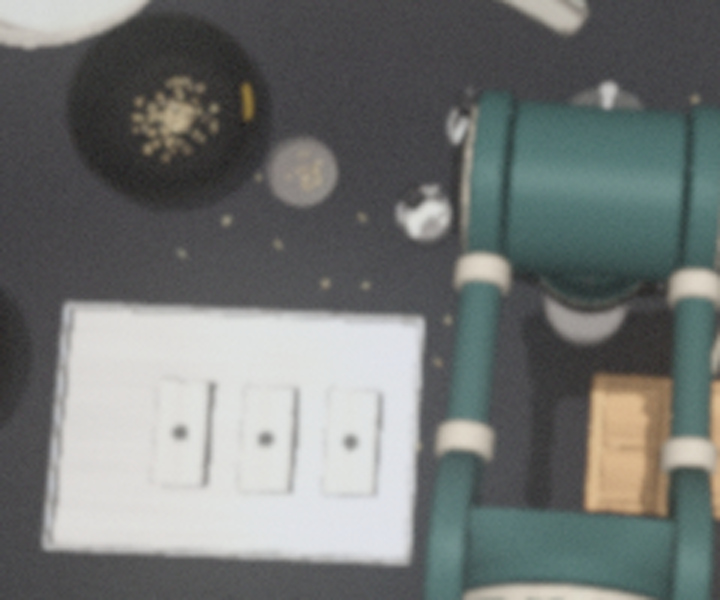

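Request:
send_rows(
  steps=[
    [[0.01,0.025,0.01,0,0],[0.01,0.05,0.04,0,-0.075],[0.01,0.075,0.08,0,-0.075],[0.01,0.1,0.12,0,-0.075],[0.01,0.12,0.16,0,-0.075]],
  ],
)

```text
clock: 31.95
tool_pos: [0.5016, 0.1636, 0.2628]
ee_rot: [[-1.0, 0.026, -0.0], [0.026, 1.0, 0.0], [0.0, -0.0, -1.0]]
force: [0.2, 1.0, -1.5]
width: 0.0228
```

Request:
send_rows(
  steps=[
    [[0.01,0.005,0.045,0,0],[0.01,0.006,0.09,0,0],[0.01,0.007,0.135,0,0],[0.01,0.008,0.18,0,0],[0.01,0.008,0.22,0,0]],
  ],
)

```text
clock: 32.45
tool_pos: [0.4999, 0.385, 0.2626]
ee_rot: [[-1.0, 0.024, -0.0], [0.024, 1.0, 0.0], [0.0, 0.0, -1.0]]
force: [0.8, -0.6, -2.5]
width: 0.0231
```

Request:
send_rows(
  steps=[
    [[0.01,0,0.01,0,0],[0.01,0,0.01,0,0],[0.01,0,0.01,0,0]],
  ],
)

```text
clock: 32.75
tool_pos: [0.5002, 0.3917, 0.2624]
ee_rot: [[-1.0, 0.025, -0.001], [0.025, 1.0, -0.002], [0.001, -0.002, -1.0]]
force: [0.3, 0.8, -1.8]
width: 0.0231
```

```bash
python3 -c "
from h import *
to((.5024,.399,.19),np.pi/2-.025)
f=grab('scene');crop(f,'s26.png',60,100,320,330,3)
f=grab('top');crop(f,'t26.png',120,150,360,350,3)
"
```

```text
shift mm [-2.1  7.5 72.3] dist 73 spin 0.000 tcp [0.5002 0.3917 0.2624] F [ 0.3  0.8 -1.8] w 0.0231 t 32.75 j6 -0.92
```

View pics/s26.png

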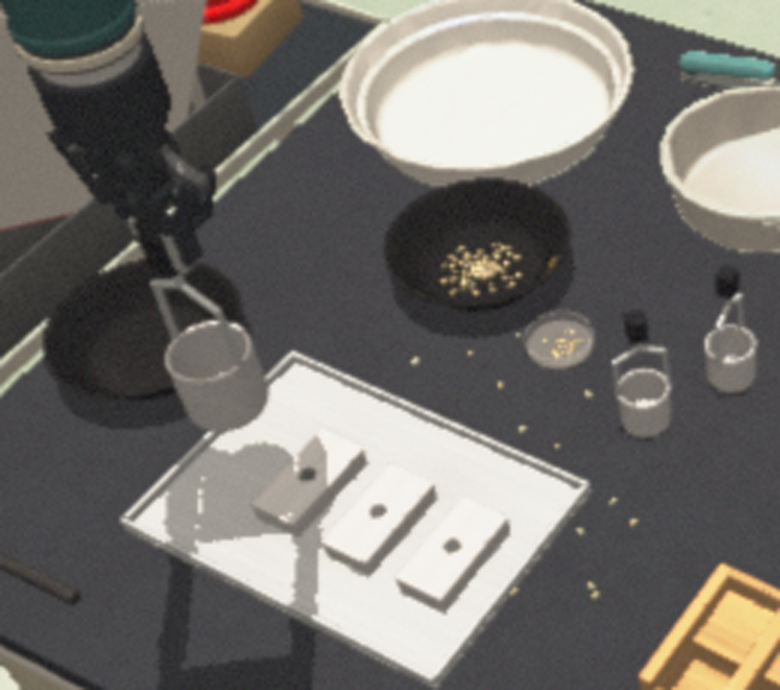

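View pics/t26.png

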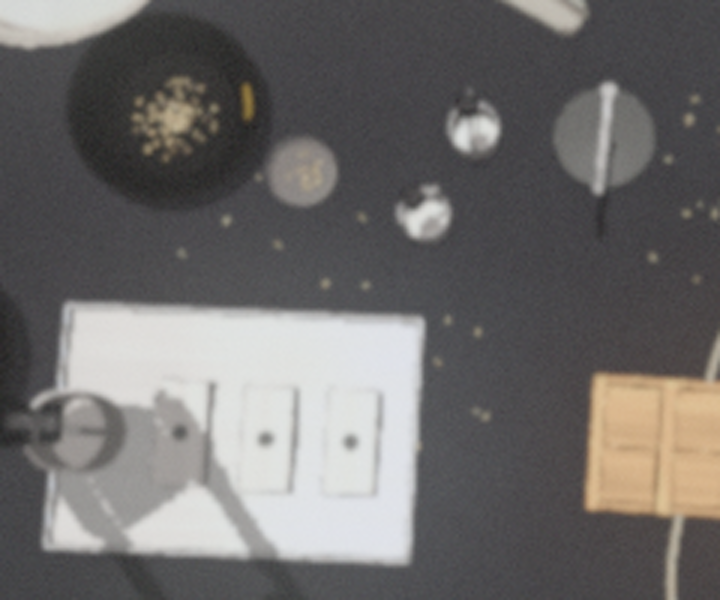

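Request:
send_rows(
  steps=[
    [[0.01,-0.002,0.006,0.02,0],[0.01,-0.002,0.006,0.04,0],[0.01,-0.002,0.006,0.055,0],[0.01,-0.002,0.006,0.06,0],[0.01,-0.002,0.006,0.06,0]],
  ],
)

```text
clock: 33.35
tool_pos: [0.5019, 0.3973, 0.2021]
ee_rot: [[-1.0, 0.026, -0.002], [0.026, 1.0, -0.001], [0.002, -0.001, -1.0]]
force: [0.6, 0.0, -2.2]
width: 0.0225
```

```bash
python3 -c "
from h import *
to((.5024,.399,.183),np.pi/2-.025)
p=read_state()['tool_pos']
f=grab('scene');g=[((p[0],p[1],p[2]-.178),(0,0,255)),((p[0],p[1],p[2]-.118),(0,255,0))]
for k in range(24):
  a=k*np.pi/12; g.append(((p[0]+.032*np.cos(a),p[1]+.032*np.sin(a),p[2]-.118),(255,0,0)))
crop(f,'s27.png',80,160,240,300,5,g)
f=grab('top');crop(f,'t27.png',110,230,240,345,5,g)
"
```

```text
shift mm [-0.5  1.7 19.1] dist 19 spin -0.001 tcp [0.5019 0.3973 0.2021] F [ 0.6  0.  -2.2] w 0.0225 t 33.35 j6 -0.91
```

View pics/s27.png

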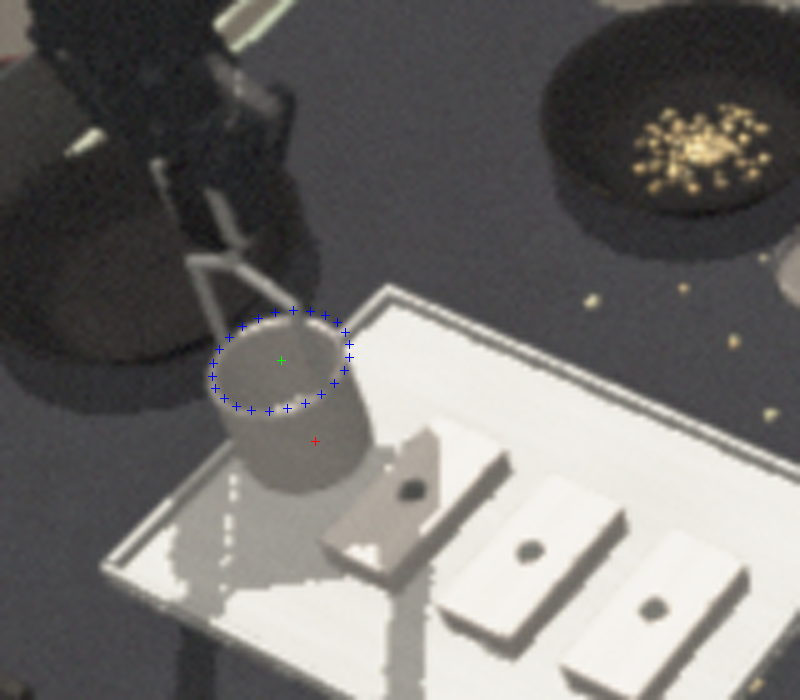

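View pics/t27.png

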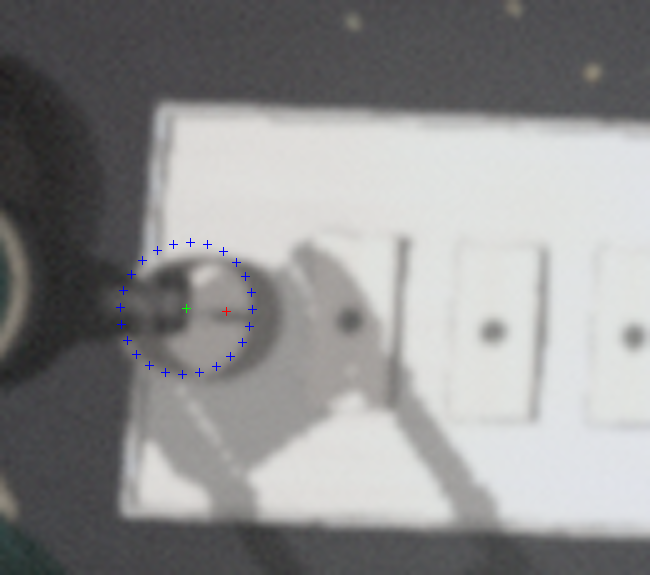

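The kettle's cup rim matches the predicted ring in the scene view, so it hangs straight. In the top view it sits about 3 mm towards −x, which is harmless. Setting it down.

Request:
send_rows(
  steps=[
    [[0.01,-0.002,0.002,0.006,0],[0.01,-0.002,0.002,0.012,0],[0.01,-0.002,0.002,0.016,0],[0.01,-0.002,0.002,0.018,0],[0.01,-0.002,0.002,0.018,0]],
  ],
)

```text
clock: 33.95
tool_pos: [0.5039, 0.4002, 0.1844]
ee_rot: [[-1.0, 0.025, -0.001], [0.025, 1.0, -0.001], [0.001, -0.001, -1.0]]
force: [0.3, 0.0, -1.6]
width: 0.0231
```

Request:
send_rows(
  steps=[
    [[0.01,0,0,0.001,0],[0.01,0,0,0.002,0],[0.01,0,0,0.002,0]],
  ],
)

```text
clock: 34.25
tool_pos: [0.5043, 0.4004, 0.1832]
ee_rot: [[-1.0, 0.025, 0.0], [0.025, 1.0, 0.0], [-0.0, 0.0, -1.0]]
force: [0.4, -0.2, -2.1]
width: 0.0233
```

```bash
python3 -c "
from h import *
to((.5024,.399,.183),np.pi/2-.025)
f=grab('scene');crop(f,'s28.png',80,160,240,300,5)
f=grab('top');crop(f,'t28.png',110,230,240,345,5)
"
```

```text
shift mm [ 1.9 -1.4  0.2] dist 2 spin 0.000 tcp [0.5043 0.4004 0.1832] F [ 0.4 -0.2 -2.1] w 0.0233 t 34.25 j6 -0.91
```

View pics/s28.png

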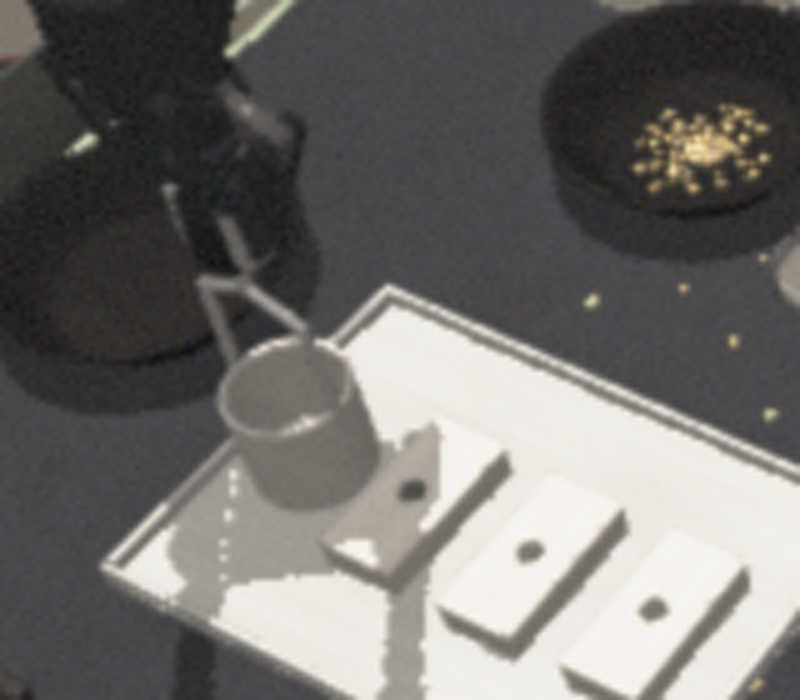

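View pics/t28.png

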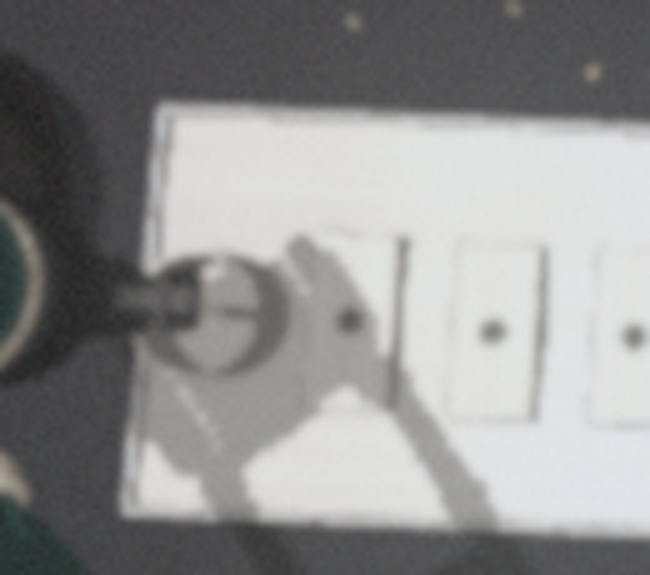

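Request:
send_rows(
  steps=[
    [[0.01,0,0,0.001,0],[0.01,0,0,0.002,0],[0.01,0,0,0.002,0]],
  ],
)

```text
clock: 34.65
tool_pos: [0.5048, 0.4007, 0.1828]
ee_rot: [[-1.0, 0.025, 0.001], [0.025, 1.0, 0.001], [-0.001, 0.001, -1.0]]
force: [-1.8, -1.5, 5.4]
width: 0.0229
```

Request:
send_rows(
  steps=[
    [[0.01,0,0,0.001,0],[0.01,0,0,0.002,0],[0.01,0,0,0.002,0]],
  ],
)

```text
clock: 34.95
tool_pos: [0.5051, 0.4009, 0.1828]
ee_rot: [[-1.0, 0.025, 0.002], [0.025, 1.0, 0.001], [-0.002, 0.002, -1.0]]
force: [-3.2, -2.6, 12.5]
width: 0.0228
```

The kettle is on the tray floor. Relieve the pressure, then open.

Request:
send_rows(
  steps=[
    [[0.01,0,0,-0.002,0],[0.01,0,0,-0.003,0],[0.01,0,0,-0.003,0]],
  ],
  squeeze=30,
)

```text
clock: 35.25
tool_pos: [0.5047, 0.4007, 0.1828]
ee_rot: [[-1.0, 0.025, 0.001], [0.025, 1.0, 0.001], [-0.001, 0.001, -1.0]]
force: [-0.6, -1.0, 3.9]
width: 0.0229
```

Request:
send_rows(
  steps=[
    [[0.028,0,0,0,0],[0.034,0,0,0,0],[0.045,0,0,0,0],[0.055,0,0,0,0],[0.06,0,0,0,0]],
  ],
)

```text
clock: 35.75
tool_pos: [0.5042, 0.4003, 0.1819]
ee_rot: [[-1.0, 0.025, -0.0], [0.025, 1.0, -0.0], [0.0, -0.0, -1.0]]
force: [-0.2, -0.5, 0.1]
width: 0.0599
```

Request:
send_rows(
  steps=[
    [[0.06,0,0,-0.02,0],[0.06,0,0,-0.05,0],[0.06,0,0,-0.1,0],[0.06,0,0,-0.14,0],[0.06,0,0,-0.14,0]],
  ],
)

```text
clock: 36.25
tool_pos: [0.5071, 0.4025, 0.3311]
ee_rot: [[-1.0, 0.025, 0.011], [0.025, 1.0, 0.008], [-0.011, 0.009, -1.0]]
force: [0.7, 0.7, 0.7]
width: 0.0599
```

Request:
send_rows(
  steps=[
    [[0.06,0,-0.05,0,0],[0.06,0,-0.1,0,0],[0.06,0,-0.15,0,0],[0.06,0,-0.2,0,0],[0.06,0,-0.25,0,0]],
  ],
)

```text
clock: 36.75
tool_pos: [0.4974, 0.1486, 0.3214]
ee_rot: [[-1.0, 0.024, -0.0], [0.024, 1.0, -0.0], [0.0, -0.0, -1.0]]
force: [1.2, -0.7, 0.3]
width: 0.06
```

Request:
send_rows(
  steps=[
    [[0.06,0,-0.05,0,0],[0.06,0,-0.1,0,0],[0.06,0,-0.15,0,0],[0.06,0,-0.2,0,0],[0.06,0,-0.2,0,0]],
  ],
)

```text
clock: 37.25
tool_pos: [0.4924, -0.055, 0.3215]
ee_rot: [[-0.999, 0.032, -0.001], [0.032, 0.999, -0.003], [0.001, -0.003, -1.0]]
force: [-0.2, 0.6, -0.2]
width: 0.06
```

```bash
python3 -c "
from h import *
to((.5024,.399,.183),np.pi/2-.025)
f=grab('scene');crop(f,'s29.png',60,80,460,380,2)
f=grab('top');crop(f,'t29.png',100,160,300,350,4)
"
```

```text
shift mm [  4.4 454.4 137.3] dist 475 spin -0.007 tcp [ 0.4924 -0.055   0.3215] F [-0.2  0.6 -0.2] w 0.06 t 37.25 j6 -1.70
```

View pics/s29.png

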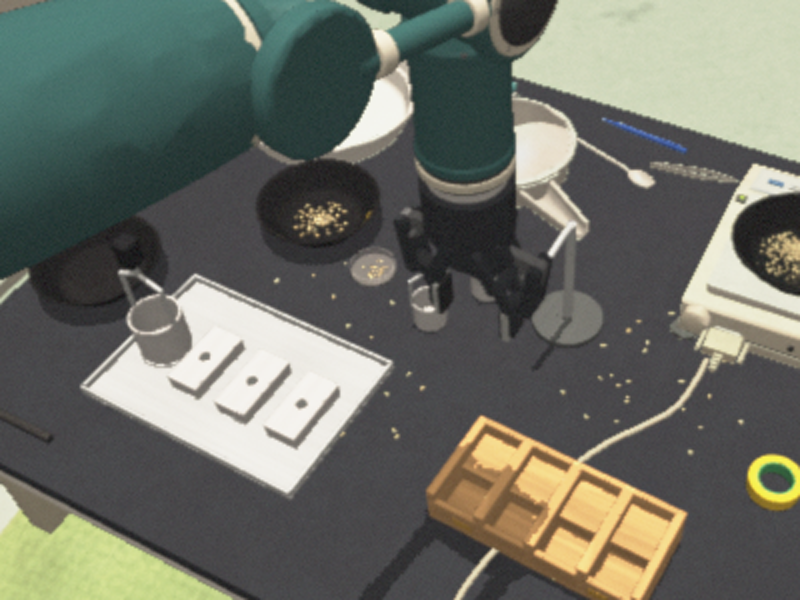

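View pics/t29.png

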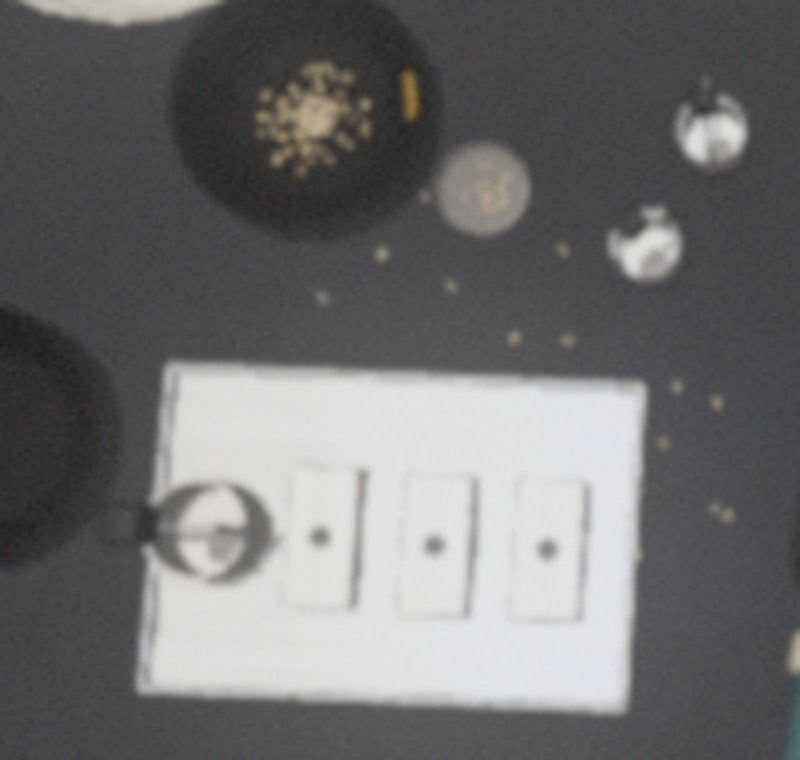

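```bash
python3 -c "
from h import *
g=[((.504,.4,.171),(0,0,255))]
for z,c in((.004,(0,0,255)),(.064,(255,0,0))):
  for k in range(16):
    a=k*np.pi/8; g.append(((.502+.032*np.cos(a),.4+.032*np.sin(a),z),c))
f=grab('scene');crop(f,'s30.png',80,180,200,280,6,g)
f=grab('top');crop(f,'t30.png',110,250,230,345,6,g)
"
```

```text
(no output)
```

View pics/s30.png

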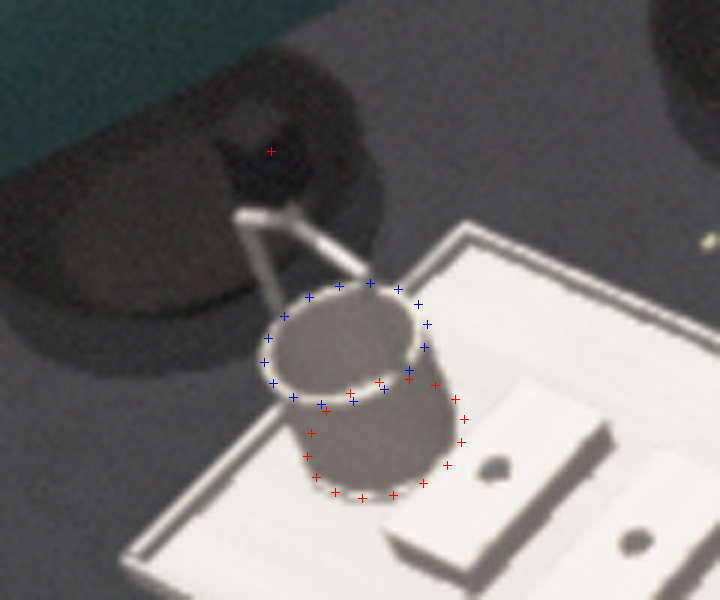

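View pics/t30.png

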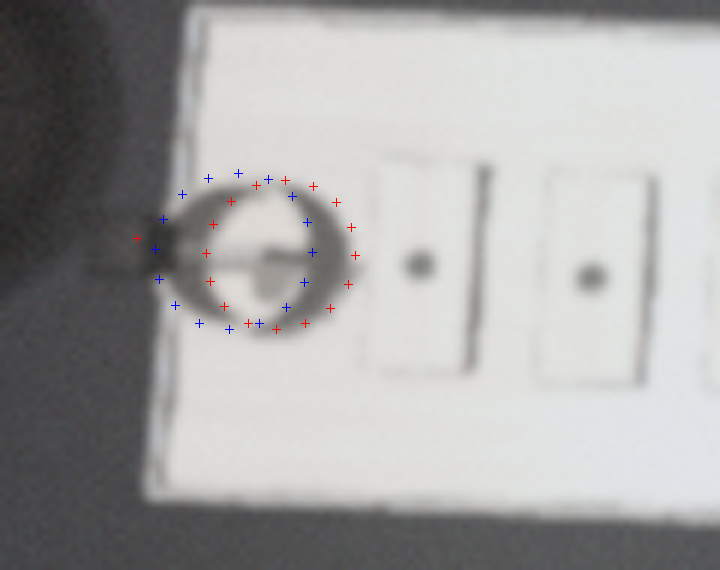

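The standing-kettle model matches both views to within a few mm: upright, on the floor, inside the rim and clear of bar d. Handing in.

```bash
python3 -c "
from workcell import *
print(finish_job())"
```

```text
the job is handed in; nothing more can be done
None
```

The job is done and handed in at about 37 s of robot time.

- **Bars:** the case held three bars (a, b and d; the pocket at +30 mm was empty). I pressed each one until it tipped and stayed up, then gripped it by the raised end. All three lie flat and side by side on the tray, with none on top of another.
- **Kettle:** I lifted the largest of the three kettles about 34 mm and drew it off the hook along the stand's −x. It stands upright beside the bars.
- **Last checks:** both cameras showed the kettle upright on the tray floor, inside the rim and clear of the nearest bar. The case is empty, and the tray, tape roll and dish have not moved. The gripper was well clear of everything.
- **Disagreement:** in the top view the kettle sat about 3 mm nearer the robot than the model ring. This is close to the 2 mm calibration tolerance, so I left it.
- **Disturbances:** I saw no sign of the tray being knocked or of the grip slackening.

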